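Prop the curing box's guard and take the board out

TASK

Raise the hinged guard flap of the curing box by its tab until the foot of its side stay drops behind the top tooth of the rail (the tooth nearest the hinge), then let the flap down gently so that it rests propped on the stay, and let go of it. Take the board carrier out of the box by its upright fin and set it down gently, flat in the shallow steel tray. Leave the guard propped, do not let it fall, and leave the other things where they are.

Things in the scene. Friction and masses are not known exactly. Their poses are not given: they have to be found in the camera images.
- curing_box: Low grey open box, fixed. Origin on the table under it; x from its front to its hinged back, y left, z up. Walls: x -95 to 110, y -113 to 113 mm, 65 mm high, 8 mm thick (back 12); inner floor z 10 mm. Outside its +y wall a rail (y 121 to 137, floor at z 64 mm) has two saw teeth 9 mm high, ramped on their front side.
- box_hinge (a point): Middle of the hinge line of the guard flap: box frame x 100, y 0, z 68 mm; the line runs along the box's y. The flap is a grey frame with a clear window, 193 mm deep, 226 mm wide, 6 mm thick, 0.35 kg. It swings freely and falls shut when let go, unless the stay holds it. Axes as the box's.
- flap (a joint): Angle of the flap: 0 shut (level), growing as its front rises, stop at 1.48 rad. Raised past about 1.40 rad, the stay's foot is behind the top tooth (past 0.95: behind the lower one); let down from there it rests propped at about 1.31 rad (on the lower tooth 0.87, not enough to take the carrier).
- tab (a point): Grip point of the black tab in the middle of the flap's front edge, 230 mm from the hinge line (box x -130, y 0, z 68 mm when shut). The tab is a plate 12 mm thick (along box y), 24 mm high, from 193 to 250 mm from the hinge, free on both sides and below. Pinched across its thickness it turns between the fingers. Axes: x along the flap to the hinge, z out of its upper face.
- stay_foot (a point): Middle of the stay's foot, a steel pin 8 mm across at the end of a bar 125 mm long that hangs from a pivot on the flap's +y side, 80 mm from the hinge. It swings freely; the foot drags along the rail by its own weight as the flap rises and needs no touching. Behind a tooth it cannot slide back to the front.
- top_notch (a point): Where the middle of the stay's foot lies when the stay is set behind the top tooth (box frame x -19, y +129, z 68 mm). Its axes are the box's.
- carrier_grip (a point): Grip point of the board carrier: an aluminium plate 84 (x) by 54 (y) by 8 mm with a circuit board on it, and in the middle an upright fin 32 mm long (x), 12 mm thick (y), rising from 8 to 48 mm above the carrier's underside. This point is on the fin, 36 mm above the underside. About 0.16 kg. Starts flat on the box's inner floor under the flap.
- carrier_base (a point): Centre of the carrier's underside, z up when it stands flat.
- tray_floor (a point): Centre of the inner floor (z 5 mm) of the shallow steel tray, fixed to the table; inside 130 (x) by 100 (y) mm, rim 14 mm above the table.
- puck: Small loose steel disc, 28 mm across and 12 mm high, on the inner floor of the box near its -y wall; stays there. Origin at its underside.
- driver: Loose screwdriver, about 150 mm long, lying in front of the tray.
- jar: Small loose grey jar with black lid, 40 mm across and 35 mm high, behind the tray. Origin at its underside.
- battery: Flat loose battery 75 x 40 x 6 mm lying between the robot and the box and tray.
- loupe: Loose black eye loupe, 36 mm across, 34 mm high, on the left of the table.
- tweezers: Loose steel tweezers, 120 mm long, lying on the right of the table.
- tip_tin: Loose small steel tin, 60 mm across, 30 mm high, on the right of the table.
Mind the look-alikes: they are no part of the job. Of the things shaped like the part that bears tray_floor, the bare steel one is meant.

How it is judged:
On the way, in this order (a step that is already met when the one before it is completed fails the run):
1. the guard flap rests propped on its stay, the foot behind the top tooth, and the robot has let go of it (distance between stay_foot and top_notch below 0.008 m and value of joint flap between 1.25 and 1.36 rad and contact force between each of the arm, the fingers and curing_box below 0.3 N), for 0.2 s.
2. the board carrier is lifted clear of the box while the guard stays propped (height (world z) of carrier_base above 0.07 m and value of joint flap above 1.25 rad), for 0.1 s.
At the end, for the whole second after the job is handed in: The flap stands propped at 1.25 to 1.36 rad with the stay's foot within 8 mm of the top notch; the board carrier lies at rest, upright and flat (within 0.06 rad) on the tray's floor, its underside within 4 mm of the floor's height and its centre within 45 mm of the tray's (distance between stay_foot and top_notch below 0.008 m and value of joint flap between 1.25 and 1.36 rad and horizontal distance between carrier_base and tray_floor below 0.045 m and z of carrier_base in the frame of tray_floor between -0.004 and 0.004 m and angle between carrier_base's own z axis and vertical below 0.06 rad and linear speed of carrier below 0.02 m/s); the robot touches nothing.
It fails at once if the flap is let fall (it swings down faster than 3 rad/s) (velocity of joint flap below -3 rad/s).
It fails at once if the carrier is dropped into the tray (it moves faster than 0.45 m/s within 40 mm of the tray's floor) (linear speed of carrier above 0.45 m/s and z of carrier_base in the frame of tray_floor below 0.04 m and horizontal distance between carrier_base and tray_floor below 0.06 m).
It fails at once if another loose thing is moved by more than 30 mm (distance of any of puck, driver, jar, battery, loupe, tweezers, tip_tin from where it was at the start of the episode above 0.03 m).
It also fails if it takes over 64 s, if anything falls off the work surface, if the arm or the gripper's body presses on something with over 40 N, if the wrist force passes 120 N, or if a joint passes its speed limit or range.

ROBOT

A 6-joint arm with a two-finger parallel gripper is mounted at the origin on the work surface. World frame = base frame: x ahead of the robot, y to its left, z up, the work surface at z = 0. Lengths are in m, angles in rad, forces in N, time in s.
With the tool pointing down it reaches from about 0.425 to 0.95 m from the base axis. Payload 3.5 kg.
Tool frame: the origin (TCP) lies on the centre line of the jaws, within the pads' length; the fingertips stand 25 mm ahead of it and the grasp point (between the pads) lies 6 mm ahead of it; y points along the fingers, z is the direction in which the jaws open and shut, and the axes are right-handed (so a half turn about y gives the same grasp; the last joint's range is limited). The gripper opens to 85 mm and grips with 20 to 120 N. Pads are 22 mm wide; open, the fingers measure 114 mm over their backs; the gripper's body (76 mm by 85 mm) begins 54 mm behind the grasp point. The pads swing forward as they close: fully open they stand 13 mm farther back than shut.
Start: joints at [1.029, 0.286, 1.577, -0, 1.279, -0.15], TCP at [0.258, 0.624, 0.256] pointing down, gripper open.
Joint ranges: [-2.77, 2.77], [-0.9, 2.22], [0.21, 2.48], [-1.53, 4.67], [0.24, 2.81], [-2.84, 2.84]. Speed limits (rad/s): [2.79, 2.79, 3.14, 3.14, 3.14, 3.14].

INTERFACE

Orientations are given as a unit quaternion [x, y, z, w].
In Python, from plant import ctrl gives the robot as it stands.
- The arm moves only by the tool arm_command, never from a script. Its argument "steps" is a list of rows, each an object with "hand": the opening, from 0 (shut) to 1 (fully open); "travel": the shift along the tool's x, y, z in units of 0.3 m (1.0 is 0.3 m), a list of three; "rotation": the turn, a rotation vector about the tool's x, y, z in units of 30 degrees (1.0 is 30 degrees), a list of three. A call has 1 to 20 rows; each row shifts and turns the pose as measured when the row begins, along the tool's axes as they then stand; what a row does not reach is not made up. A row lasts 1/8 s, in which the tool goes at most 62.5 mm and 10.7 degrees, less where a joint would pass 70% of its speed; a pose out of reach is approached as far as the arm can. A call with a number of a shift or a turn outside -1 to 1 is refused whole. A call with a gripper value outside its range is refused whole. The fingers move at their own pace and stop on an object; "grip_force" is the grip in N (left out, the last holds). Time passes only in rows, so rows that do not move let the fingers close. It gives the time, the measured TCP pose, the force and the opening at its end, in the units of the state.
- ctrl.get_state(): the state, without advancing time (a new reading comes with each control period).
- ctrl.read_camera(name): name is "scene" or "top" or "wrist"; returns (picture, depth): 420x560x3 uint8, blue, green, red; 420x560 float32, m along the optical axis (not along the pixel's ray), 0 where there is no reading.
- ctrl.camera_params(name): a dict with "fx", "fy", "cx", "cy" (pixels), "extrinsics" (4x4, takes a point from camera to world coordinates); the wrist camera has in their place "tool_from_camera" (4x4, takes a point from camera to tool coordinates, whose origin is the TCP and whose axes are the tool frame's). Camera axes: x right, y down, z forward; pixel columns grow to the right and rows downward; lengths in m; the calibration is good to about 2 mm. The wrist camera is an equidistant fisheye: a pixel r from the principal point sees the ray r / f radians off the axis. A picture is of the moment at which its call begins: read the wrist's pose just before it. camera_params takes no time and is no camera call.
- ctrl.sign_off(): hands the job in, once; it reports no verdict.
Trained networks look in the newest picture that a camera, given by its name, has taken for a name from the list of things; names that differ only in an ending like _2 or _b are one class to them, and where a whole thing is asked for, a point or a joint stands for the part that bears it (a point fixed in the world has none). Each returns a list of dicts, best first, with "score" (0 to 1); they miss things now and then, are a little off and sometimes report something else, mostly with a low value. They report only what shows in the picture. A call takes as long as a camera call. They do not tell look-alikes from the thing itself.
- ctrl.masks_of(camera, thing): "region" (420x560 bool, what is visible of it) and "at" ([column, row] in pixels, amid what is visible of it).
The state is a dict: "time": time; "qpos": joint angles; "dq": joint speeds; "joint_efforts": joint torques, N m; "eef_pos": TCP position; "tcp_rot": TCP orientation; "contact_force": force on the tool from outside, world axes, zero at the start; "wrist_torque": the same for the moment, N m; "opening": opening from 0.0 (shut) to 1.0 (fully open).
Only numpy, scipy, OpenCV 4.12 (cv2) and the standard library are available. Lean on these libraries where they do the work, as an engineer would, in place of code of your own. Each camera call takes 0.05 s, during which the arm holds its last target.

## Working session

There is one attempt and no reset: what is moved stays moved. The work goes in short steps, Python scripts to look and compute and a tool call to move; the robot and the scene stay as the last step left them, time stands still between calls to the robot, and variables do not carry over. Pictures are saved under pics/ and viewed, and the job is handed in when it is done.

Besides the shell and the picture viewer there is one more tool, called after "Request:" by a JSON object that holds its "method" and its "body". arm_command: Moves the arm, as the interface text tells. Shifts and turns lie within -1 to 1; 1 stands for 0.3 m of shift or 30 degrees of turn. Its arguments: {"type":"object","properties":{"steps":{"type":"array","items":{"type":"object","properties":{"hand":{"type":"number"},"travel":{"type":"array","items":{"type":"number","minimum":-1,"maximum":1}},"rotation":{"type":"array","items":{"type":"number","minimum":-1,"maximum":1}}}}},"grip_force":{"type":"number"}},"required":["steps"]}

```bash
ls; mkdir -p pics
python3 - <<'E'
from plant import ctrl
import cv2
print(ctrl.get_state())
for n in ("scene","top","wrist"):
    p,d=ctrl.read_camera(n); cv2.imwrite(f"pics/{n}0.png",p)
    import numpy as np
    np.save(f"{n}0.npy",d)
    print(n,ctrl.camera_params(n))
E
```

```text
pics
{'time': 0.0, 'qpos': array([ 1.02901043e+00,  2.87189084e-01,  1.57817124e+00, -6.23666967e-06,
        1.27863819e+00, -1.49975391e-01]), 'dq': array([-0.00042085,  0.0010946 ,  0.00119311, -0.00034562,  0.00023796,
       -0.00095955]), 'joint_efforts': array([ 3.61503025e-04, -4.05988276e+01, -2.92630792e+01, -1.56415495e-04,
        5.80530395e-03,  4.38409586e-06]), 'eef_pos': array([0.2574002 , 0.623341  , 0.25493463]), 'tcp_rot': array([ 0.69438171, -0.13792722,  0.13735444, -0.69277983]), 'contact_force': array([-0.07990072, -0.7950459 , -0.46782746]), 'wrist_torque': array([ 0.03427572,  0.0130731 , -0.04324517]), 'opening': 1.0035703975471069}
scene {'fx': 503.17638605320036, 'fy': 503.17638605320036, 'cx': 277.30064340159424, 'cy': 206.4261597186954, 'extrinsics': array([[-0.73204801,  0.57821192, -0.36024533,  0.94413363],
       [ 0.68111765,  0.61065813, -0.40394975,  0.61418775],
       [-0.01358182, -0.54108006, -0.8408614 ,  1.21393498],
       [ 0.        ,  0.        ,  0.        ,  1.        ]])}
top {'fx': 480.3143750651743, 'fy': 480.3143750651743, 'cx': 279.7591782611294, 'cy': 209.04268843597995, 'extrinsics': array([[-0.01680513, -0.9896291 ,  0.14265986,  0.24782445],
       [-0.99981772,  0.01533947, -0.01136746,  0.09321002],
       [ 0.00906124, -0.14282489, -0.98970649,  1.63283291],
       [ 0.        ,  0.        ,  0.        ,  1.        ]])}
wrist {'fx': 325.19226210127806, 'fy': 325.19226210127806, 'cx': 279.77448792571346, 'cy': 208.25207355149138, 'tool_from_camera': array([[ 5.11327864e-04,  9.55983977e-01,  2.93418429e-01,
        -7.60818895e-02],
       [ 9.02092670e-04, -2.93418789e-01,  9.55983578e-01,
        -1.18447518e-01],
       [ 9.99999462e-01, -2.24130427e-04, -1.01241934e-03,
         1.08011921e-03],
       [ 0.00000000e+00,  0.00000000e+00,  0.00000000e+00,
         1.00000000e+00]])}
```

View pics/scene0.png

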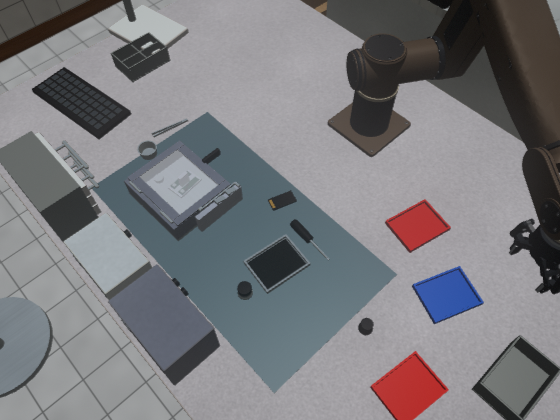

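View pics/top0.png

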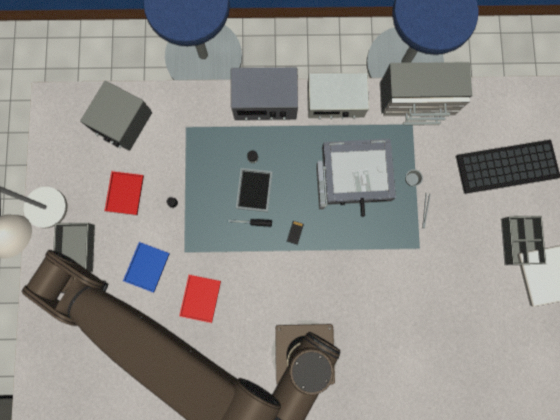

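View pics/wrist0.png

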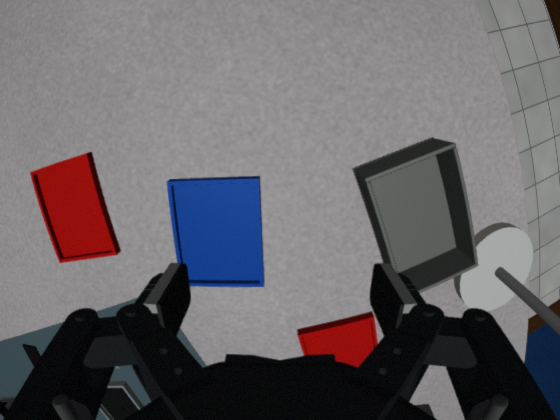

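Top view: the box is at (358,172) with the rail on its left and the tab at (362,207) facing the robot. The bare dark steel tray is at (255,190). The red and blue trays and the grey bin are look-alikes. Next I'll measure.

```bash
cat > h.py <<'E'
import numpy as np, cv2
from plant import ctrl
from scipy.spatial.transform import Rotation as R
def cam(n):
    c=ctrl.camera_params(n); return c
def cloud(n,d):
    c=cam(n); v,u=np.mgrid[0:420,0:560]
    P=np.stack([(u-c['cx'])/c['fx']*d,(v-c['cy'])/c['fy']*d,d],-1)
    E=c['extrinsics']; W=P@E[:3,:3].T+E[:3,3]; W[d<=0]=np.nan
    return W
def proj(n,p):
    c=cam(n); E=c['extrinsics']; q=(np.atleast_2d(p)-E[:3,3])@E[:3,:3]
    return np.stack([c['fx']*q[:,0]/q[:,2]+c['cx'],c['fy']*q[:,1]/q[:,2]+c['cy']],1)
E
python3 - <<'E'
from h import *
for n in("top","scene"):
    p,d=ctrl.read_camera(n); W=cloud(n,d); np.save(f"W{n}.npy",W); cv2.imwrite(f"pics/{n}1.png",p)
    out=p.copy()
    for t in("curing_box","flap","tab","tray_floor","carrier_grip","puck","driver","jar","battery","stay_foot"):
        for r in ctrl.masks_of(n,t)[:3]:
            m=r['region']; w=W[m]; w=w[~np.isnan(w[:,0])]
            print(n,t,round(r['score'],2),np.round(r['at']),m.sum(),np.round(np.median(w,0),3),np.round(w.min(0),3),np.round(w.max(0),3))
    p2=p[100:270,170:450] if n=="top" else p[110:310,80:360]
    cv2.imwrite(f"pics/{n}1z.png",cv2.resize(p2,None,fx=2.8,fy=2.8,interpolation=cv2.INTER_CUBIC))
print(ctrl.get_state()['time'])
E
```

```text
top curing_box 0.97 [355. 173.] 4851 [ 0.59  -0.179  0.069] [ 0.447 -0.326 -0.007] [ 0.728 -0.05   0.089]
top curing_box 0.51 [358. 172.] 3923 [ 0.591 -0.189  0.07 ] [ 0.447 -0.306  0.05 ] [ 0.694 -0.061  0.089]
top flap 0.87 [359. 173.] 3927 [ 0.591 -0.189  0.07 ] [ 0.445 -0.306  0.051] [ 0.694 -0.063  0.089]
top flap 0.38 [293. 229.] 279 [0.4   0.025 0.005] [ 0.362 -0.004 -0.006] [0.442 0.052 0.015]
top tray_floor 0.92 [124. 191.] 1375 [0.546 0.609 0.007] [ 0.469  0.544 -0.008] [0.622 0.677 0.024]
top tray_floor 0.82 [148. 269.] 1444 [0.292 0.527 0.007] [ 0.21   0.452 -0.006] [0.374 0.602 0.023]
top tray_floor 0.79 [200. 301.] 1428 [0.184 0.347 0.006] [ 0.109  0.281 -0.007] [0.264 0.413 0.024]
top driver 0.57 [259. 224.] 199 [0.436 0.149 0.022] [ 0.422  0.105 -0.005] [0.45  0.248 0.037]
top battery 0.73 [293. 230.] 251 [0.4   0.027 0.005] [ 0.362 -0.    -0.005] [0.437 0.052 0.015]
top battery 0.19 [354. 174.] 4754 [ 0.59  -0.18   0.069] [ 0.445 -0.323 -0.006] [ 0.709 -0.052  0.089]
top stay_foot 0.47 [322. 198.] 47 [ 0.503 -0.074  0.071] [ 0.481 -0.078  0.063] [ 0.6   -0.061  0.08 
[... 711 characters left out ...]
scene carrier_grip 0.21 [180. 182.] 4710 [ 0.596 -0.184  0.07 ] [ 0.448 -0.367 -0.007] [ 0.695 -0.064  0.083]
scene puck 0.47 [276. 263.] 2078 [0.55  0.165 0.006] [ 0.475  0.103 -0.004] [0.626 0.227 0.02 ]
scene puck 0.16 [184. 190.] 6654 [ 0.605 -0.158  0.068] [ 0.441 -0.353 -0.004] [ 0.709 -0.05   0.083]
scene driver 0.62 [166. 127.] 126 [ 0.478 -0.424  0.004] [ 0.414 -0.443 -0.004] [ 0.524 -0.407  0.013]
scene driver 0.51 [303. 227.] 228 [0.439 0.143 0.022] [0.424 0.105 0.009] [0.45  0.183 0.03 ]
scene jar 0.69 [244. 290.] 225 [0.668 0.172 0.033] [ 0.648  0.15  -0.002] [0.684 0.188 0.043]
scene battery 0.9 [281. 200.] 319 [0.404 0.027 0.005] [ 0.366 -0.001 -0.008] [0.442 0.054 0.013]
1.25
```

View pics/top1z.png

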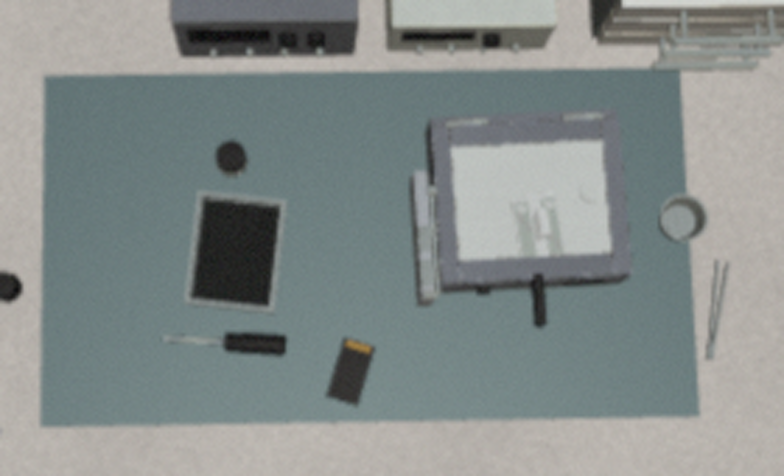

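View pics/scene1z.png

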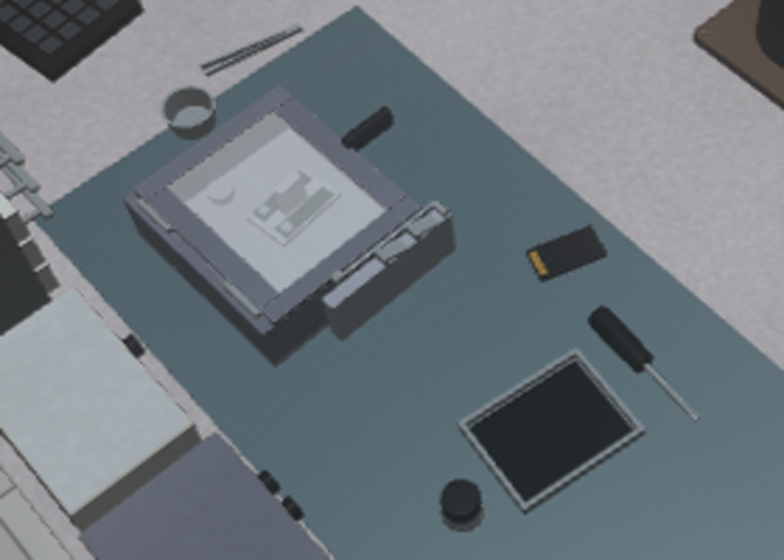

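Run:
```python
from h import *
def onplane(n,uv,z):
    c=cam(n);E=c['extrinsics'];r=np.stack([(uv[:,0]-c['cx'])/c['fx'],(uv[:,1]-c['cy'])/c['fy'],np.ones(len(uv))],1)@E[:3,:3].T
    return E[:3,3]+r*((z-E[2,3])/r[:,2])[:,None]
res={}
for n in("top","scene"):
    W=np.load(f"W{n}.npy"); p=cv2.imread(f"pics/{n}1.png")
    m=((W[...,2]>.060)&(W[...,2]<.085)&(W[...,0]>.4)&(W[...,0]<.72)&(W[...,1]>-.36)&(W[...,1]<0)).astype(np.uint8)
    m0=m.copy()
    m=cv2.morphologyEx(m,cv2.MORPH_OPEN,np.ones((13,13)))
    v,u=np.nonzero(m); P=onplane(n,np.stack([u,v],1).astype(float),.071)[:,:2]
    print(n,m.sum(),cv2.minAreaRect((P*1000).astype(np.float32)),P.mean(0))
    t=((p.max(-1)<60)&(W[...,0]>.40)&(W[...,0]<.52)&(W[...,1]>-.27)&(W[...,1]<-.13)&(W[...,2]>.03))
    v,u=np.nonzero(t); P=onplane(n,np.stack([u,v],1).astype(float),.078)[:,:2]
    print(' tab',t.sum(),u.mean(),v.mean(),P.mean(0),P.min(0),P.max(0)); 
    if t.sum()>5:
        print('  rect',cv2.minAreaRect((P*1000).astype(np.float32)))
    # tray
    t=((p.max(-1)<45)&(W[...,0]>.44)&(W[...,0]<.64)&(W[...,1]>.09)&(W[...,1]<.24)).astype(np.uint8)
    t=cv2.morphologyEx(t,cv2.MORPH_OPEN,np.ones((9,9)))
    v,u=np.nonzero(t); P=onplane(n,np.stack([u,v],1).astype(float),.006)[:,:2]
    print(' tray',cv2.minAreaRect((P*1000).astype(np.float32)))
```

```text
top 2736 ((601.1786499023438, -187.6256561279297), (220.00379943847656, 204.22691345214844), 89.18991088867188) [ 0.60428691 -0.20245329]
 tab 88 362.4318181818182 204.8181818181818 [ 0.48176353 -0.19605073] [ 0.44804459 -0.2611017 ] [ 0.50447078 -0.1257576 ]
  rect ((476.4220275878906, -191.5718994140625), (133.3949432373047, 56.54343032836914), 83.32989501953125)
 tray ((550.9161987304688, 162.2354736328125), (87.52559661865234, 116.11140441894531), 83.4532470703125)
scene 4307 ((597.5936889648438, -179.99264526367188), (213.9198760986328, 246.5563507080078), 1.2836403846740723) [ 0.59733075 -0.17642542]
 tab 123 211.16260162601625 156.0487804878049 [ 0.47817946 -0.1884814 ] [ 0.44719457 -0.20020112] [ 0.50668756 -0.17671462]
  rect ((476.7284240722656, -187.9683380126953), (60.05715560913086, 22.833293914794922), 2.493805408477783)
 tray ((550.4554443359375, 161.59487915039062), (89.95014953613281, 119.99087524414062), 82.7309341430664)
```

Run:
```python
from h import *
from scipy.optimize import minimize
# crop large, project candidates
def model(x,y,a):
    c,s=np.cos(a),np.sin(a)
    def T(p): p=np.array(p,float)/1000; return np.c_[x+c*p[:,0]-s*p[:,1],y+s*p[:,0]+c*p[:,1],p[:,2]]
    fl=[[-93,113,71],[100,113,71],[100,-113,71],[-93,-113,71]]
    win=None
    tab=[[-93,6,80],[-150,6,80],[-150,-6,80],[-93,-6,80]]
    return T(fl),T(tab)
# fit: gradient energy along projected lines, both cameras
G={}
for n in("top","scene"):
    g=cv2.GaussianBlur(cv2.cvtColor(cv2.imread(f"pics/{n}1.png"),cv2.COLOR_BGR2GRAY).astype(np.float32),(0,0),1.0)
    G[n]=np.hypot(cv2.Sobel(g,cv2.CV_32F,1,0),cv2.Sobel(g,cv2.CV_32F,0,1))
def E(q,names=("top","scene")):
    e=0
    fl,tab=model(*q)
    for n in names:
        for poly,w,closed in((fl,1,1),(tab,.5,0)):
            L=np.concatenate([poly,poly[:1]]) if closed else poly
            for A,B in zip(L[:-1],L[1:]):
                p=proj(n,A+(B-A)*np.linspace(0,1,60)[:,None]).astype(np.float32)
                e-=w*cv2.remap(G[n],p[:,0].reshape(1,-1),p[:,1].reshape(1,-1),cv2.INTER_LINEAR).mean()
    return e
for names in(("top",),("scene",),("top","scene")):
    best=min(((E((x,y,a),names),x,y,a) for x in np.arange(.57,.62,.005) for y in np.arange(-.21,-.16,.005) for a in np.arange(-.12,.121,.02)))
    r=minimize(E,best[1:],args=(names,),method='Nelder-Mead',options=dict(initial_simplex=np.array(best[1:])+np.array([[0,0,0],[.004,0,0],[0,.004,0],[0,0,.02]])))
    print(names,r.x,r.fun)
q=r.x
for n,(a,b,c,d) in dict(top=(120,230,290,430),scene=(130,250,110,260)).items():
    im=cv2.imread(f"pics/{n}1.png"); k=5
    z=cv2.resize(im[a:b,c:d],None,fx=k,fy=k,interpolation=cv2.INTER_CUBIC)
    for poly in model(*q):
        pp=((proj(n,poly)-[c,a]+.5)*k).astype(int); cv2.polylines(z,[pp.reshape(-1,1,2)],True,(0,0,255),1)
    cv2.imwrite(f"pics/fit_{n}.png",z)
```

```text
Traceback (most recent call last):
  File "h.py", line 12, in proj
    c=cam(n); E=c['extrinsics']; q=(np.atleast_2d(p)-E[:3,3])@E[:3,:3]
  File "h.py", line 5, in cam
    c=ctrl.camera_params(n); return c
ValueError: time passes only in moves, steps and waits
```

Too many parameter calls; I'll cache the camera parameters.

```bash
sed -i 's/^def cam(n):/C={}\ndef cam(n):/; s/    c=ctrl.camera_params(n); return c/    if n not in C: C[n]=ctrl.camera_params(n)\n    return C[n]/' h.py
cat > fit.py <<'E'
from h import *
from scipy.optimize import minimize
def model(x,y,a):
    c,s=np.cos(a),np.sin(a)
    def T(p): p=np.array(p,float)/1000; return np.c_[x+c*p[:,0]-s*p[:,1],y+s*p[:,0]+c*p[:,1],p[:,2]]
    fl=[[-93,113,71],[100,113,71],[100,-113,71],[-93,-113,71]]
    tab=[[-93,6,80],[-150,6,80],[-150,-6,80],[-93,-6,80]]
    return T(fl),T(tab)
G={}
for n in("top","scene"):
    g=cv2.GaussianBlur(cv2.cvtColor(cv2.imread(f"pics/{n}1.png"),cv2.COLOR_BGR2GRAY).astype(np.float32),(0,0),1.0)
    G[n]=np.hypot(cv2.Sobel(g,cv2.CV_32F,1,0),cv2.Sobel(g,cv2.CV_32F,0,1))
def E(q,names=("top","scene")):
    e=0
    fl,tab=model(*q)
    for n in names:
        for poly,w,closed in((fl,1,1),(tab,.5,0)):
            L=np.concatenate([poly,poly[:1]]) if closed else poly
            for A,B in zip(L[:-1],L[1:]):
                p=proj(n,A+(B-A)*np.linspace(0,1,60)[:,None]).astype(np.float32)
                e-=w*cv2.remap(G[n],p[:,0].reshape(1,-1),p[:,1].reshape(1,-1),cv2.INTER_LINEAR).mean()
    return e
for names in(("top",),("scene",),("top","scene")):
    best=min(((E((x,y,a),names),x,y,a) for x in np.arange(.57,.62,.005) for y in np.arange(-.21,-.16,.005) for a in np.arange(-.12,.121,.02)))
    r=minimize(E,best[1:],args=(names,),method='Nelder-Mead',options=dict(initial_simplex=np.array(best[1:])+np.array([[0,0,0],[.004,0,0],[0,.004,0],[0,0,.02]])))
    print(names,r.x,r.fun)
q=r.x
for n,(a,b,c,d) in dict(top=(120,230,290,430),scene=(130,250,110,260)).items():
    im=cv2.imread(f"pics/{n}1.png"); k=5
    z=cv2.resize(im[a:b,c:d],None,fx=k,fy=k,interpolation=cv2.INTER_CUBIC)
    for poly in model(*q):
        pp=((proj(n,poly)-[c,a]+.5)*k).astype(int); cv2.polylines(z,[pp.reshape(-1,1,2)],True,(0,0,255),1)
    cv2.imwrite(f"pics/fit_{n}.png",z)
E
python3 fit.py
```

```text
('top',) [ 0.59432574 -0.18505728  0.06430776] -476.5218200683594
('scene',) [ 0.62013391 -0.16314696  0.05587583] -468.80487060546875
('top', 'scene') [ 0.62026617 -0.16619416  0.05519403] -868.1000366210938
```

View pics/fit_top.png

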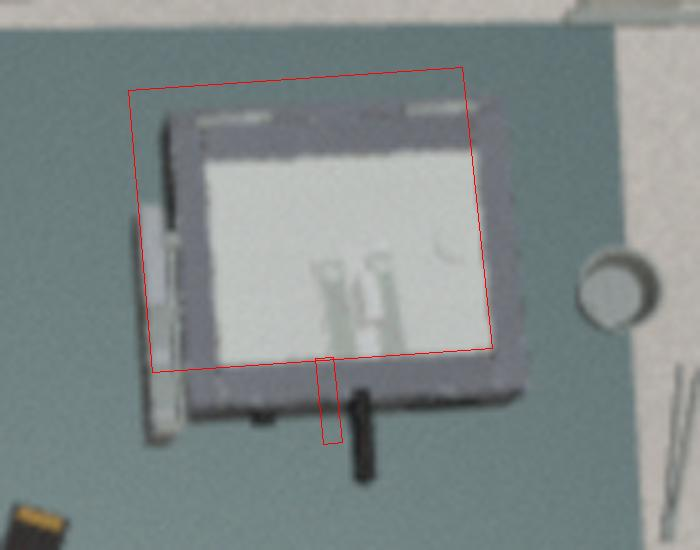

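View pics/fit_scene.png

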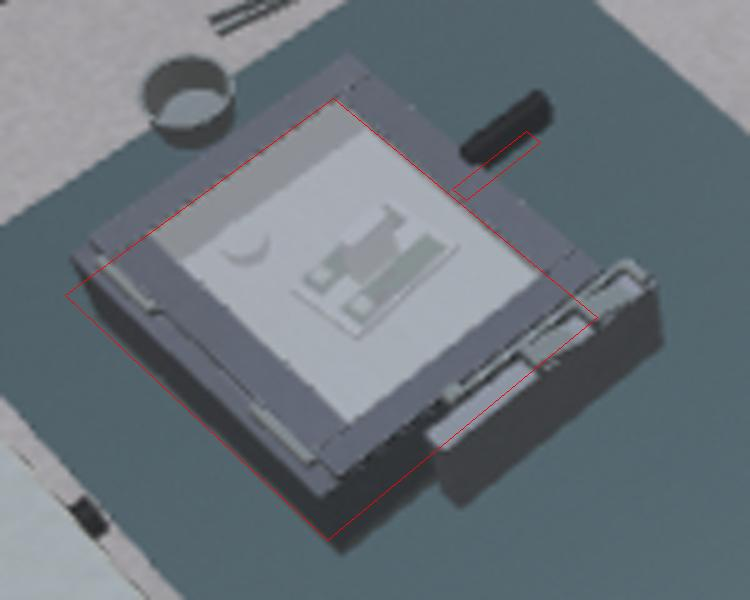

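```bash
sed -i "s/np.arange(.57,.62,.005)/np.arange(.584,.605,.004)/; s/np.arange(-.21,-.16,.005)/np.arange(-.196,-.176,.004)/" fit.py; python3 fit.py
```

```text
('top',) [ 0.59412757 -0.18504126  0.06435843] -476.61224365234375
('scene',) [ 0.60442588 -0.17662575  0.03027137] -325.2764587402344
('top', 'scene') [ 0.59520988 -0.19045521  0.02304444] -741.29931640625
```

View pics/fit_top.png

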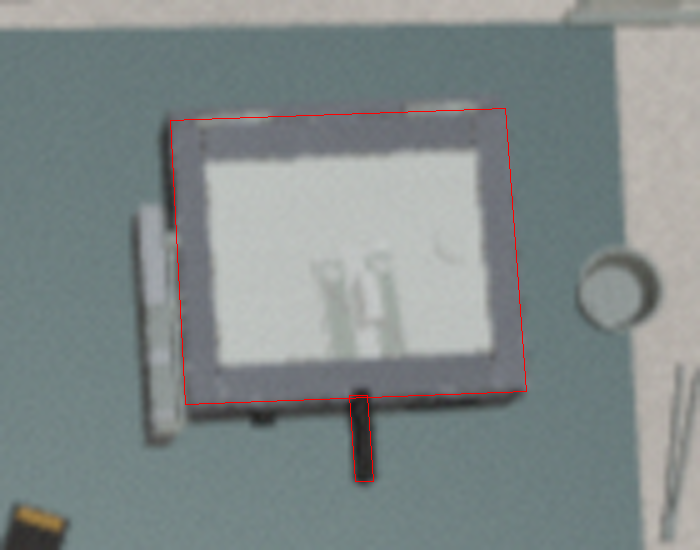

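View pics/fit_scene.png

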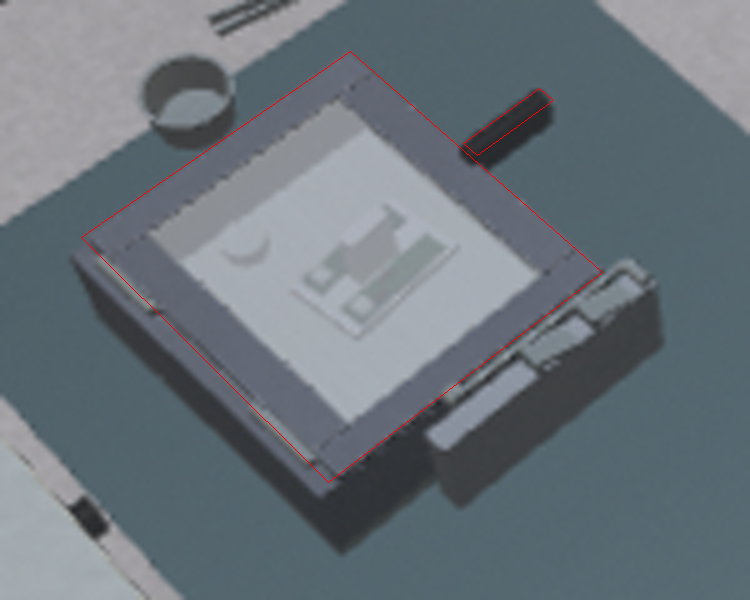

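The combined fit matches both pictures: box at (0.595, -0.190), yaw 0.023, with the tab outline on the black tab.

Tray candidates in the top picture:
- **Red:** (124,191) and (200,301).
- **Blue:** (148,269).
- **Grey deep bin:** (75,245).
- **Bare dark steel with bright rim:** (255,190).

Only the last is bare steel, and it has the driver in front and the jar behind, as described. The enlarged crop confirmed this. Next I'll plan the approach to the tab.

```bash
cat > plan.py <<'E'
from h import *
BX,BY,BA=0.5952,-0.1905,0.023
Rb=R.from_euler('z',BA)
def b2w(p): return Rb.apply(np.array(p)/1000)+[BX,BY,0]
def down(yaw,tilt=0):  # tool x = world x rotated by yaw; y down; tilt>0: tool body leans toward robot (-x)
    return R.from_euler('z',yaw)*R.from_matrix(np.array([[1,0,0],[0,0,1],[0,-1,0]]).T.T)*R.identity() if False else R.from_euler('z',yaw)*R.from_euler('y',-tilt)*R.from_matrix(np.column_stack([[1,0,0],[0,0,-1],[0,1,0]]))
def cur():
    s=ctrl.get_state(); return s,s['eef_pos'].copy(),R.from_quat(s['tcp_rot'])
def rows(p,q,targets,step=0.055,rot=9.0):
    """targets: list of (pos,R,n or None)"""
    out=[]
    for P,Q,n in targets:
        P=np.array(P); d=np.linalg.norm(P-p); a=np.degrees((q.inv()*Q).magnitude())
        if not n: n=max(1,int(np.ceil(max(d/step,a/rot))))
        w=(q.inv()*Q).as_rotvec(); p0,q0=p,q
        for i in range(1,n+1):
            pt=p0+(P-p0)*i/n; qt=q0*R.from_rotvec(w*i/n)
            t=np.round(q.inv().apply(pt-p)/.3,3); r=np.round(np.degrees((q.inv()*qt).as_rotvec())/30,3)
            out.append((t.tolist(),r.tolist())); p=p+q.apply(t*.3); q=q*R.from_rotvec(np.radians(r*30))
    for t,r in out: print('t',t,'r',r)
    print(len(out),'end',p.round(4),q.as_quat().round(3))
E
python3 - <<'E'
from plan import *
s,p,q=cur()
print(q.as_matrix().round(3)); print('err A deg',np.degrees((q.inv()*down(BA)).as_rotvec()))
g=b2w([-130,0,68]);print('tab',g,'hinge',b2w([100,0,68]))
rows(p,q,[([.46,.25,.24],R.from_rotvec([0,0,0])*(q*R.from_rotvec((q.inv()*down(BA)).as_rotvec()*.5)),None),([g[0],g[1],.16],down(BA),None)])
E
```

```text
[[ 0.924 -0.     0.382]
 [-0.382  0.     0.924]
 [-0.    -1.    -0.   ]]
err A deg [ 2.58006860e-04 -2.37703014e+01 -2.50114762e-03]
tab [ 0.46523438 -0.19348974  0.068     ] hinge [ 0.69517355 -0.1882002   0.068     ]
t [0.137, 0.007, -0.112] r [0.0, -0.05, -0.0]
t [0.135, 0.007, -0.115] r [0.0, -0.049, -0.0]
t [0.131, 0.006, -0.119] r [0.0, -0.05, -0.0]
t [0.128, 0.007, -0.122] r [0.0, -0.049, -0.0]
t [0.126, 0.007, -0.125] r [0.0, -0.05, -0.0]
t [0.121, 0.007, -0.129] r [0.0, -0.049, -0.0]
t [0.119, 0.007, -0.132] r [0.0, -0.05, -0.0]
t [0.115, 0.006, -0.134] r [0.0, -0.049, -0.0]
t [0.032, 0.03, -0.161] r [-0.0, -0.044, -0.0]
t [0.028, 0.029, -0.162] r [-0.0, -0.044, -0.0]
t [0.025, 0.03, -0.162] r [-0.0, -0.044, -0.0]
t [0.021, 0.03, -0.163] r [-0.0, -0.044, -0.0]
t [0.017, 0.029, -0.164] r [-0.0, -0.044, -0.0]
t [0.013, 0.03, -0.164] r [-0.0, -0.044, -0.0]
t [0.009, 0.03, -0.164] r [-0.0, -0.044, -0.0]
t [0.006, 0.029, -0.164] r [-0.0, -0.044, -0.0]
t [0.002, 0.03, -0.164] r [-0.0, -0.044, -0.0]
17 end [ 0.4652 -0.1934  0.16  ] [ 0.707  0.008 -0.008 -0.707]
```

Request:
{"method": "arm_command", "body": {"steps": [{"hand": 1, "travel": [0.135, 0.007, -0.113], "rotation": [0, -0.05, 0]}, {"hand": 1, "travel": [0.134, 0.007, -0.115], "rotation": [0, -0.05, 0]}, {"hand": 1, "travel": [0.131, 0.007, -0.119], "rotation": [0, -0.05, 0]}, {"hand": 1, "travel": [0.128, 0.007, -0.122], "rotation": [0, -0.05, 0]}, {"hand": 1, "travel": [0.126, 0.007, -0.125], "rotation": [0, -0.05, 0]}, {"hand": 1, "travel": [0.121, 0.007, -0.129], "rotation": [0, -0.05, 0]}, {"hand": 1, "travel": [0.119, 0.007, -0.132], "rotation": [0, -0.05, 0]}, {"hand": 1, "travel": [0.115, 0.007, -0.134], "rotation": [0, -0.05, 0]}, {"hand": 1, "travel": [0.032, 0.02, -0.16], "rotation": [0, -0.045, 0]}, {"hand": 1, "travel": [0.028, 0.02, -0.162], "rotation": [0, -0.045, 0]}, {"hand": 1, "travel": [0.025, 0.02, -0.162], "rotation": [0, -0.045, 0]}, {"hand": 1, "travel": [0.021, 0.02, -0.163], "rotation": [0, -0.045, 0]}, {"hand": 1, "travel": [0.017, 0.02, -0.164], "rotation": [0, -0.045, 0]}, {"hand": 1, "travel": [0.013, 0.02, -0.164], "rotation": [0, -0.045, 0]}]}}

```text
time: 3.0
eef_pos: [0.4773, -0.0615, 0.2054]
tcp_rot: [-0.706, 0.003, -0.013, 0.708]
contact_force: [-0.3, 0.7, 0.2]
opening: 1.0
```

Run:
```python
from plan import *
s,p,q=cur(); print(s['time'],p,s['qpos'],s['contact_force'],np.degrees((q.inv()*down(BA)).as_rotvec()))
g=b2w([-130,0,68])
rows(p,q,[([g[0],g[1],.19],down(BA),None)])
```

```text
3.0 [ 0.47725562 -0.06153669  0.20538466] [-0.34296262 -0.10714667  2.09569606  0.00803172  1.14136924 -1.89498651] [-0.31605678  0.68317203  0.15148822] [-0.16854096 -2.58249923  0.77141251]
t [-0.01, 0.016, -0.147] r [-0.002, -0.029, 0.009]
t [-0.013, 0.017, -0.147] r [-0.002, -0.028, 0.008]
t [-0.014, 0.017, -0.146] r [-0.002, -0.029, 0.009]
3 end [ 0.4654 -0.1934  0.19  ] [-0.707 -0.008  0.008  0.707]
```

Request:
{"method": "arm_command", "body": {"steps": [{"hand": 1, "travel": [-0.01, 0.016, -0.147], "rotation": [0, -0.03, 0.01]}, {"hand": 1, "travel": [-0.013, 0.017, -0.147], "rotation": [0, -0.03, 0.01]}, {"hand": 1, "travel": [-0.014, 0.017, -0.146], "rotation": [0, -0.03, 0.01]}, {"hand": 0.6, "travel": [0, 0, 0], "rotation": [0, 0, 0]}]}}

```text
time: 3.5
eef_pos: [0.4646, -0.201, 0.1905]
tcp_rot: [-0.707, -0.008, 0.008, 0.708]
contact_force: [0.4, -0.1, 0.2]
opening: 0.817
```

Run:
```python
from plan import *
s,p,q=cur(); print(s['time'],p,s['qpos'],s['opening'],s['contact_force'],np.degrees((q.inv()*down(BA)).as_rotvec()))
im,d=ctrl.read_camera("wrist"); cv2.imwrite("pics/wrist1.png",im)
# project model onto the wrist
from fit import model
c=ctrl.camera_params("wrist"); T=c['tool_from_camera']
def wp(P):
    t=q.inv().apply(P-p); k=(t-T[:3,3])@T[:3,:3]; th=np.arctan2(np.hypot(k[:,0],k[:,1]),k[:,2]); f=np.arctan2(k[:,1],k[:,0])
    return np.stack([c['cx']+c['fx']*th*np.cos(f),c['cy']+c['fx']*th*np.sin(f)],1)
fl,tab=model(BX,BY,BA)
for L in(fl,tab):
    cv2.polylines(im,[wp(L).astype(np.int32).reshape(-1,1,2)],True,(0,0,255),1)
cv2.imwrite("pics/wrist1o.png",im)
g=b2w([-130,0,68]); print('tool-frame offset tab',q.inv().apply(g-p))
```

```text
3.5 [ 0.46464417 -0.2010168   0.19045036] [-6.09466249e-01 -2.21504159e-02  2.04467340e+00  1.24689782e-03
  1.12003465e+00 -2.20227428e+00] 0.8167027348152529 [ 0.35335181 -0.1308285   0.18997373] [-0.08453558 -0.08778004 -0.00663188]
('top',) [ 0.59412757 -0.18504126  0.06435843] -476.61224365234375
('scene',) [ 0.60442588 -0.17662575  0.03027137] -325.2764587402344
('top', 'scene') [ 0.59520988 -0.19045521  0.02304444] -741.29931640625
tool-frame offset tab [0.00076597 0.12246122 0.007332  ]
```

View pics/wrist1o.png

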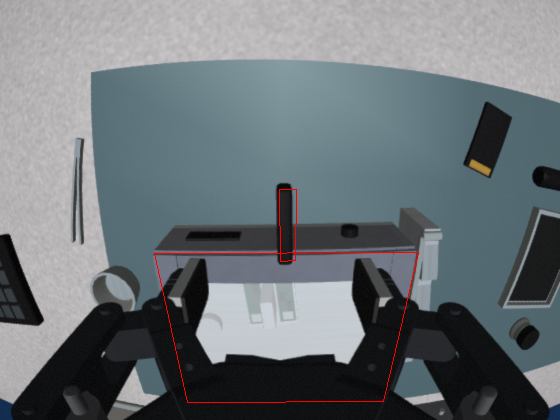

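The picture shows the tab at columns 277–293, rows 184–262. The model is within about 4 px of that, so the tab lies 5–6 mm along tool +z. I'll descend onto it.

Request:
{"method": "arm_command", "body": {"steps": [{"hand": 0.5, "travel": [0, 0.1, 0.018], "rotation": [0, 0, 0]}, {"hand": 0.5, "travel": [0, 0.1, 0], "rotation": [0, 0, 0]}, {"hand": 0.5, "travel": [0, 0.1, 0], "rotation": [0, 0, 0]}, {"hand": 0.5, "travel": [0, 0.088, 0], "rotation": [0, 0, 0]}, {"hand": 0.5, "travel": [0, 0, 0], "rotation": [0, 0, 0]}]}}

```text
time: 4.18
eef_pos: [0.4669, -0.1885, 0.0737]
tcp_rot: [-0.706, -0.011, 0.008, 0.708]
contact_force: [0.1, 0.7, -0.1]
opening: 0.496
```

Run:
```python
from plan import *
s,p,q=cur(); print(s['time'],p,s['opening'],s['contact_force'])
im,d=ctrl.read_camera("wrist"); cv2.imwrite("pics/wrist2.png",im)
g=b2w([-130,0,68]); print('tool-frame offset tab',q.inv().apply(g-p))
```

```text
4.175 [ 0.46685264 -0.18851305  0.07371069] 0.4956013696665747 [ 0.1487782   0.7331534  -0.13355666]
tool-frame offset tab [-0.00178228  0.00569592 -0.00493742]
```

View pics/wrist2.png

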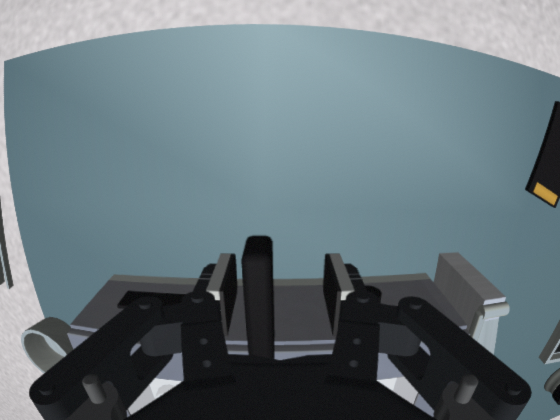

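The fingers are at columns 236 and 325 (midpoint about 280) and the tab is at 259, so I'll shift about 7.5 mm along tool -z and then close.

Request:
{"method": "arm_command", "body": {"steps": [{"hand": 0.5, "travel": [-0.005, 0, -0.025], "rotation": [0, 0, 0]}, {"hand": 0.5, "travel": [0, 0, 0], "rotation": [0, 0, 0]}]}}

```text
time: 4.47
eef_pos: [0.4684, -0.1975, 0.0781]
tcp_rot: [0.708, 0.014, -0.007, -0.706]
contact_force: [-0.2, 0.2, -0.3]
opening: 0.498
```

Run:
```python
from plan import *
s,p,q=cur(); print(s['time'],p,s['opening'],s['contact_force'])
im,d=ctrl.read_camera("wrist"); cv2.imwrite("pics/wrist3.png",im[200:400,150:420])
```

```text
4.475 [ 0.46837576 -0.19748024  0.0781016 ] 0.49754495162488255 [-0.23452982  0.21822026 -0.29565398]
```

View pics/wrist3.png

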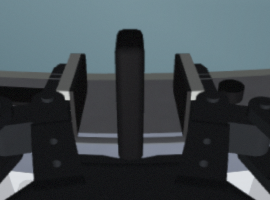

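Request:
{"method": "arm_command", "body": {"steps": [{"hand": 0.5, "travel": [-0.01, 0.014, 0], "rotation": [0, -0.01, 0]}, {"hand": 0.2, "travel": [0, 0, 0], "rotation": [0, 0, 0]}, {"hand": 0, "travel": [0, 0, 0], "rotation": [0, 0, 0]}, {"hand": 0, "travel": [0, 0, 0], "rotation": [0, 0, 0]}, {"hand": 0, "travel": [0, 0, 0], "rotation": [0, 0, 0]}], "grip_force": 30}}

```text
time: 5.15
eef_pos: [0.4658, -0.1977, 0.075]
tcp_rot: [0.708, 0.017, -0.008, -0.706]
contact_force: [0.2, -0.4, 0.5]
opening: 0.133
```

Run:
```python
from plan import *
s,p,q=cur(); print(s['time'],p,s['opening'],s['contact_force'],s['wrist_torque'],np.degrees((q.inv()*down(BA)).as_rotvec()))
```

```text
5.15 [ 0.46582087 -0.19766837  0.07497786] 0.13344085873679776 [ 0.22643877 -0.35286352  0.47543004] [ 0.11525914 -0.03842879  0.04954565] [0.19248574 0.67966181 0.73739822]
```

Gripped: the opening of 0.133 is about 11 mm. I'll raise the flap along the arc in chunks.

```bash
cat > arc.py <<'E'
from plan import *
import sys
H=b2w([100,0,68]); ux=Rb.apply([1,0,0])
def ang(p,q):
    g=p+q.apply([0,.006,0]); d=g-H; return np.arctan2(d[2],-d@ux), np.hypot(d[2],d@ux)
def arc(th1,n,r=.229,lat=None,Q=None):
    s,p,q=cur(); th0,r0=ang(p,q); print('t',round(s['time'],2),'theta',round(th0,3),'r',round(r0,4),'F',s['contact_force'].round(1),'open',round(s['opening'],3),'qpos',s['qpos'].round(2))
    Q=Q or down(BA); yo=p[1]
    for k in range(1,n+1):
        th=th0+(th1-th0)*k/n
        g=H+r*(-np.cos(th)*ux)+[0,0,r*np.sin(th)]
        lat=(p+q.apply([0,.006,0])-H)@Rb.apply([0,1,0]) if k==1 else lat
        g=g+lat*Rb.apply([0,1,0]) 
        P=g-Q.apply([0,.006,0])
        t=np.round(q.inv().apply(P-p)/.3,3); w=np.round(np.degrees((q.inv()*Q).as_rotvec())/30,3)
        if k>1: w*=0
        print('t',t.tolist(),'r',w.tolist(),'th',round(th,3)); p=P; q=Q
E
python3 -c "
from arc import *
arc(.6,6)"
```

```text
t 5.15 theta 0.004 r 0.2294 F [ 0.2 -0.4  0.5] open 0.133 qpos [-0.6   0.14  2.11  0.01  0.87 -2.21]
t [0.007, -0.076, -0.0] r [0.006, 0.023, 0.025] th 0.104
t [0.012, -0.075, -0.0] r [0.0, 0.0, 0.0] th 0.203
t [0.019, -0.073, 0.0] r [0.0, 0.0, 0.0] th 0.302
t [0.026, -0.071, 0.0] r [0.0, 0.0, 0.0] th 0.401
t [0.033, -0.068, 0.0] r [0.0, 0.0, 0.0] th 0.501
t [0.04, -0.065, -0.0] r [0.0, 0.0, 0.0] th 0.6
```

Request:
{"method": "arm_command", "body": {"steps": [{"hand": 0, "travel": [0.005, -0.076, 0], "rotation": [0, 0.02, 0.02]}, {"hand": 0, "travel": [0.012, -0.075, 0], "rotation": [0, 0, 0]}, {"hand": 0, "travel": [0.019, -0.073, 0], "rotation": [0, 0, 0]}, {"hand": 0, "travel": [0.026, -0.071, 0], "rotation": [0, 0, 0]}]}}

```text
time: 5.65
eef_pos: [0.4828, -0.197, 0.161]
tcp_rot: [0.709, 0.01, -0.012, -0.705]
contact_force: [4.1, -2.1, -5.5]
opening: 0.137
```

```bash
python3 -c "
from arc import *
arc(.9,6)"
```

```text
t 5.65 theta 0.389 r 0.2296 F [ 4.1 -2.1 -5.5] open 0.137 qpos [-0.58  0.05  2.03 -0.01  1.06 -2.18]
t [0.029, -0.058, -0.001] r [0.009, 0.014, -0.004] th 0.474
t [0.032, -0.057, 0.0] r [0.0, 0.0, 0.0] th 0.559
t [0.037, -0.054, 0.0] r [0.0, 0.0, 0.0] th 0.644
t [0.041, -0.05, -0.0] r [0.0, 0.0, 0.0] th 0.73
t [0.045, -0.047, -0.0] r [0.0, 0.0, 0.0] th 0.815
t [0.049, -0.043, 0.0] r [0.0, 0.0, 0.0] th 0.9
```

Following well, with low forces. Continuing.

Request:
{"method": "arm_command", "body": {"steps": [{"hand": 0, "travel": [0.029, -0.058, 0], "rotation": [0.005, 0.01, 0]}, {"hand": 0, "travel": [0.032, -0.057, 0], "rotation": [0, 0, 0]}, {"hand": 0, "travel": [0.037, -0.054, 0], "rotation": [0, 0, 0]}, {"hand": 0, "travel": [0.041, -0.05, 0], "rotation": [0, 0, 0]}, {"hand": 0, "travel": [0.045, -0.047, 0], "rotation": [0, 0, 0]}]}}

```text
time: 6.28
eef_pos: [0.5372, -0.195, 0.2397]
tcp_rot: [0.707, 0.004, -0.016, -0.707]
contact_force: [0.4, -3.0, -5.0]
opening: 0.132
```

```bash
python3 -c "
from arc import *
arc(1.2,6)"
```

```text
t 6.28 theta 0.809 r 0.2291 F [ 0.4 -3.  -5. ] open 0.132 qpos [-0.52  0.08  1.84 -0.01  1.23 -2.12]
t [0.036, -0.034, -0.0] r [0.0, 0.01, -0.03] th 0.874
t [0.039, -0.031, 0.0] r [0.0, 0.0, 0.0] th 0.939
t [0.041, -0.028, 0.0] r [0.0, 0.0, 0.0] th 1.004
t [0.043, -0.025, -0.0] r [0.0, 0.0, 0.0] th 1.07
t [0.044, -0.022, 0.0] r [0.0, 0.0, 0.0] th 1.135
t [0.046, -0.02, 0.0] r [0.0, 0.0, 0.0] th 1.2
```

Request:
{"method": "arm_command", "body": {"steps": [{"hand": 0, "travel": [0.036, -0.034, 0], "rotation": [0, 0.01, -0.03]}, {"hand": 0, "travel": [0.039, -0.031, 0], "rotation": [0, 0, 0]}, {"hand": 0, "travel": [0.041, -0.028, 0], "rotation": [0, 0, 0]}, {"hand": 0, "travel": [0.043, -0.025, 0], "rotation": [0, 0, 0]}, {"hand": 0, "travel": [0.044, -0.022, 0], "rotation": [0, 0, 0]}, {"hand": 0, "travel": [0.046, -0.02, 0], "rotation": [0, 0, 0]}]}}

```text
time: 7.02
eef_pos: [0.6144, -0.1921, 0.2879]
tcp_rot: [-0.706, -0.005, 0.011, 0.708]
contact_force: [-1.0, -1.0, -4.3]
opening: 0.136
```

```bash
python3 -c "
from arc import *
arc(1.43,5)
im,d=ctrl.read_camera('scene'); cv2.imwrite('pics/scene2.png',cv2.resize(im[60:310,60:360],None,fx=2.4,fy=2.4))
"
```

```text
t 7.03 theta 1.209 r 0.2287 F [-1.  -1.  -4.3] open 0.136 qpos [-0.46  0.2   1.62 -0.    1.33 -2.05]
t [0.031, -0.012, 0.0] r [-0.006, 0.001, -0.017] th 1.253
t [0.032, -0.01, -0.0] r [0.0, 0.0, 0.0] th 1.298
t [0.033, -0.008, 0.0] r [0.0, 0.0, 0.0] th 1.342
t [0.033, -0.007, -0.0] r [0.0, 0.0, 0.0] th 1.386
t [0.033, -0.005, 0.0] r [0.0, 0.0, 0.0] th 1.43
```

View pics/scene2.png

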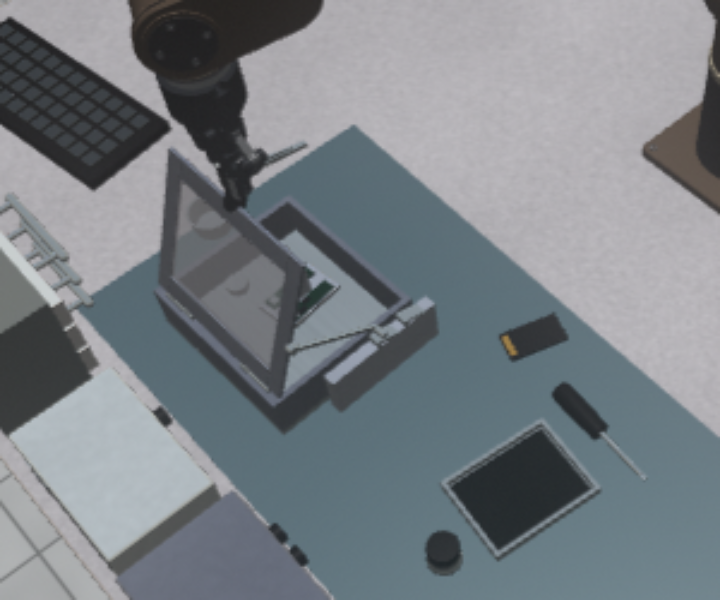

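The flap is at about 1.2 rad and the stay foot is riding the rail at (380,335). On to 1.44.

Request:
{"method": "arm_command", "body": {"steps": [{"hand": 0, "travel": [0.031, -0.012, 0], "rotation": [0, 0, -0.02]}, {"hand": 0, "travel": [0.032, -0.01, 0], "rotation": [0, 0, 0]}, {"hand": 0, "travel": [0.033, -0.008, 0], "rotation": [0, 0, 0]}, {"hand": 0, "travel": [0.033, -0.007, 0], "rotation": [0, 0, 0]}, {"hand": 0, "travel": [0.033, -0.005, 0], "rotation": [0, 0, 0]}]}}

```text
time: 7.7
eef_pos: [0.6669, -0.1901, 0.3011]
tcp_rot: [-0.705, -0.009, 0.007, 0.709]
contact_force: [-2.0, 0.4, -2.6]
opening: 0.136
```

```bash
python3 -c "
from arc import *
arc(1.43,1)
im,d=ctrl.read_camera('scene'); cv2.imwrite('pics/scene3.png',cv2.resize(im[90:240,90:270],None,fx=4,fy=4,interpolation=2))
W=cloud('scene',d); np.save('W3.npy',W)
# flap plane from depth: points in box frame over window/frame region
B=Rb.inv().apply((W.reshape(-1,3)-[BX,BY,0]))*1000
m=(B[:,0]>30)&(B[:,0]<115)&(np.abs(B[:,1])<105)&(B[:,2]>90)&(B[:,2]<250)
print(m.sum()); P=B[m]; 
k=np.abs(P[:,1])>85; P=P[k]; print(k.sum(), 'angle of pts', np.percentile(np.arctan2(P[:,2]-68,100-P[:,0]),[10,50,90]))
"
```

```text
t 7.7 theta 1.447 r 0.2289 F [-2.   0.4 -2.6] open 0.136 qpos [-0.43  0.3   1.48  0.01  1.36 -2.02]
t [-0.013, 0.001, 0.0] r [-0.009, 0.0, 0.005] th 1.43
1769
346 angle of pts [1.41102795 1.42922449 1.46650925]
```

View pics/scene3.png

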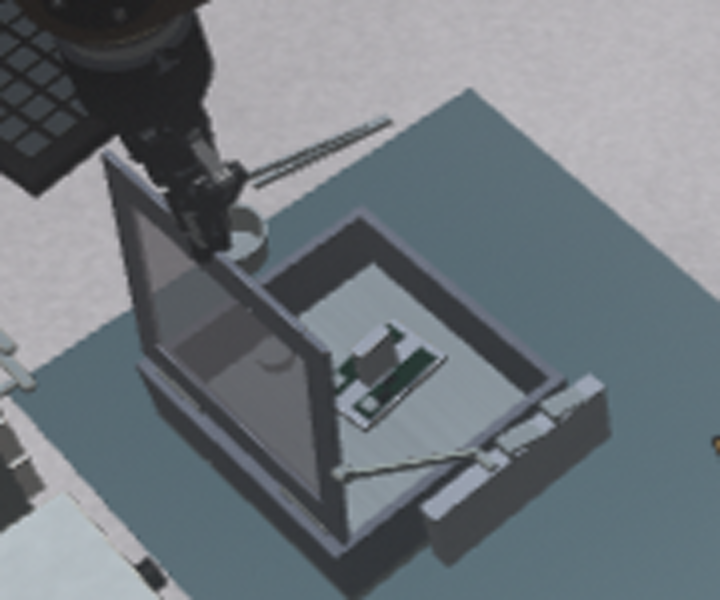

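The stay foot is at (490,463), hingeward of the top tooth. I'll lower slowly.

Request:
{"method": "arm_command", "body": {"steps": [{"hand": 0, "travel": [0, 0, 0], "rotation": [0, 0, 0]}, {"hand": 0, "travel": [-0.018, 0.003, 0], "rotation": [0, 0, 0]}, {"hand": 0, "travel": [-0.018, 0.003, 0], "rotation": [0, 0, 0]}, {"hand": 0, "travel": [-0.018, 0.004, 0], "rotation": [0, 0, 0]}]}}

```text
time: 8.25
eef_pos: [0.6545, -0.1906, 0.2992]
tcp_rot: [-0.706, -0.015, 0.002, 0.708]
contact_force: [3.0, -0.5, -3.3]
opening: 0.135
```

```bash
python3 -c "
from arc import *
arc(1.31,3)
"
```

```text
t 8.25 theta 1.392 r 0.2289 F [ 3.  -0.5 -3.3] open 0.135 qpos [-0.44  0.27  1.52  0.01  1.34 -2.03]
t [-0.02, 0.003, 0.0] r [-0.006, -0.0, 0.035] th 1.365
t [-0.02, 0.005, 0.0] r [0.0, 0.0, 0.0] th 1.337
t [-0.02, 0.005, 0.0] r [0.0, 0.0, 0.0] th 1.31
```

Request:
{"method": "arm_command", "body": {"steps": [{"hand": 0, "travel": [-0.02, 0.003, 0], "rotation": [0, 0, 0.02]}, {"hand": 0, "travel": [-0.02, 0.004, 0], "rotation": [0, 0, 0]}, {"hand": 0, "travel": [-0.016, 0.004, 0], "rotation": [0, 0, 0]}, {"hand": 0, "travel": [0, 0, 0], "rotation": [0, 0, 0]}]}}

```text
time: 8.75
eef_pos: [0.6403, -0.1912, 0.2965]
tcp_rot: [-0.706, -0.016, -0.0, 0.708]
contact_force: [7.2, -1.1, -4.7]
opening: 0.132
```

```bash
python3 -c "
from arc import *
arc(1.31,1)
im,d=ctrl.read_camera('scene'); cv2.imwrite('pics/scene4.png',cv2.resize(im[90:240,90:270],None,fx=4,fy=4,interpolation=2))
"
```

```text
t 8.75 theta 1.329 r 0.2291 F [ 7.2 -1.1 -4.7] open 0.132 qpos [-0.45  0.23  1.57  0.01  1.32 -2.04]
t [-0.014, 0.004, 0.0] r [-0.002, -0.002, 0.045] th 1.31
```

View pics/scene4.png

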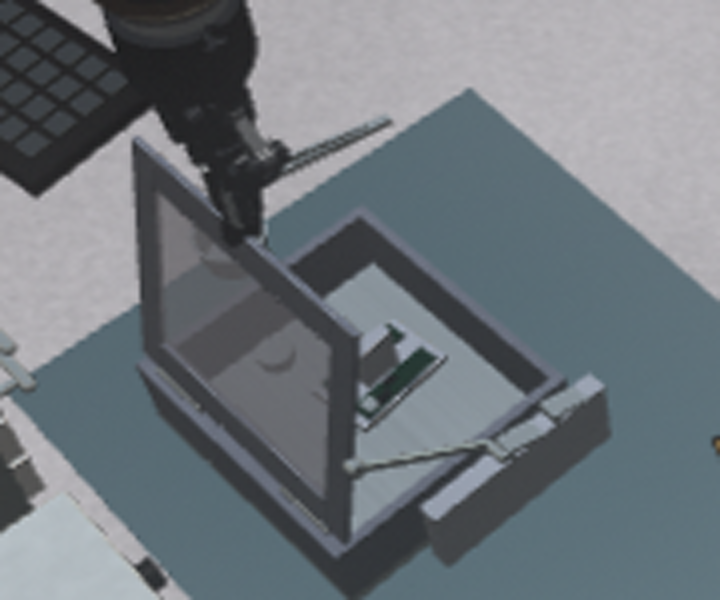

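The x force rose to 7 N, so the stay is now bearing; its foot is at (500,457) against the tooth. Releasing.

Request:
{"method": "arm_command", "body": {"steps": [{"hand": 0.3, "travel": [0, 0, 0], "rotation": [0, 0, 0]}, {"hand": 0.5, "travel": [0, 0, 0], "rotation": [0, 0, 0]}, {"hand": 0.6, "travel": [0, 0, 0], "rotation": [0, 0, 0]}]}}

```text
time: 9.18
eef_pos: [0.6385, -0.1914, 0.2989]
tcp_rot: [-0.707, -0.014, 0.0, 0.708]
contact_force: [0.0, 1.0, 0.3]
opening: 0.597
```

```bash
python3 -c "
from arc import *
arc(1.31,1)
im,d=ctrl.read_camera('scene'); cv2.imwrite('pics/scene5.png',cv2.resize(im[90:240,90:270],None,fx=4,fy=4,interpolation=2))
im,d=ctrl.read_camera('wrist'); cv2.imwrite('pics/wrist5.png',im)
"
```

```text
t 9.18 theta 1.324 r 0.2319 F [0.  1.  0.3] open 0.597 qpos [-0.45  0.23  1.57  0.01  1.33 -2.04]
t [-0.008, 0.012, -0.0] r [-0.002, -0.005, 0.037] th 1.31
```

View pics/scene5.png

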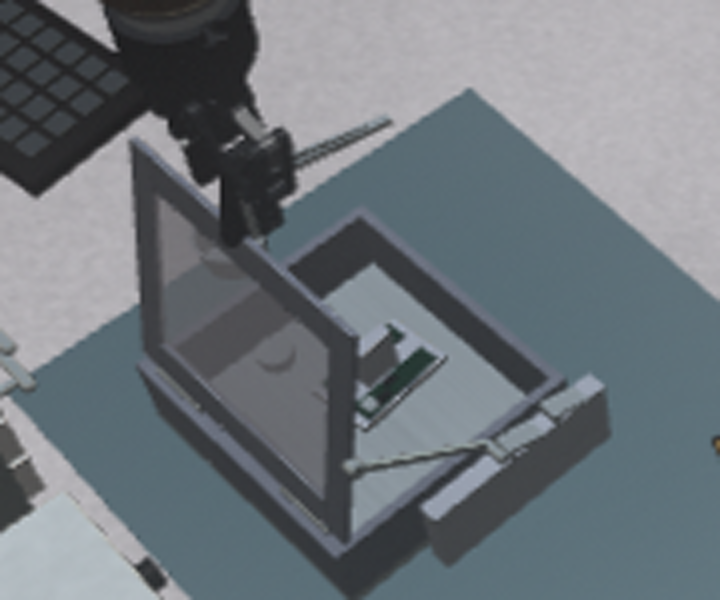

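View pics/wrist5.png

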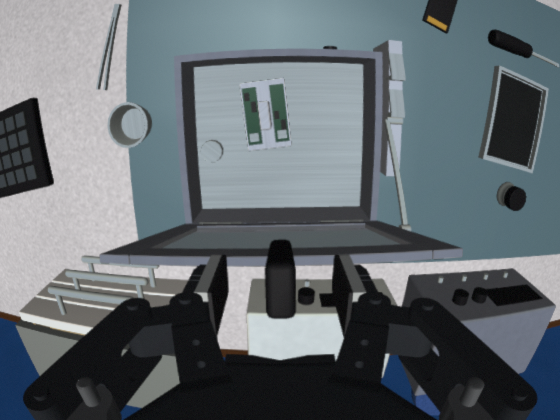

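The flap stays up. In the wrist picture the carrier is at (265,115), the puck at (213,150), and the tab sits between the open fingers. I'll lift off straight up and then back toward the robot.

Request:
{"method": "arm_command", "body": {"steps": [{"hand": 0.6, "travel": [0, -0.12, 0], "rotation": [0, 0, 0]}, {"hand": 0.6, "travel": [0, -0.12, 0], "rotation": [0, 0, 0]}, {"hand": 0.6, "travel": [0, -0.12, 0], "rotation": [0, 0, 0]}, {"hand": 0.6, "travel": [-0.15, 0, 0], "rotation": [0, 0, 0]}, {"hand": 0.6, "travel": [-0.15, 0, 0], "rotation": [0, 0, 0]}, {"hand": 0.6, "travel": [-0.1, 0, 0], "rotation": [0, 0, 0]}, {"hand": 0.6, "travel": [0, 0, 0], "rotation": [0, 0, 0]}]}}

```text
time: 10.15
eef_pos: [0.5128, -0.1941, 0.4085]
tcp_rot: [-0.707, -0.013, 0.001, 0.707]
contact_force: [-0.1, 0.3, -0.4]
opening: 0.6
```

Run:
```python
from plan import *
s,p,q=cur(); print(s['time'],p,s['contact_force'],s['dq'].round(3))
im,d=ctrl.read_camera("wrist"); cv2.imwrite("pics/wrist6.png",im); np.save("wd6.npy",d); np.savez("wp6.npz",p=p,q=q.as_quat())
for t in("carrier_grip","puck"):
    for r in ctrl.masks_of("wrist",t)[:2]: print(t,r['score'],r['at'],r['region'].sum()); 
for n in("scene","top"):
    im,d=ctrl.read_camera(n); cv2.imwrite(f"pics/{n}6.png",im); np.save(f"W{n}6.npy",cloud(n,d))
    for r in ctrl.masks_of(n,"carrier_grip")[:2]:
        w=cloud(n,d)[r['region']]; print(n,r['score'],r['at'],r['region'].sum(),np.nanmedian(w,0),np.nanmin(w,0),np.nanmax(w,0))
        np.save(f"m{n}6.npy",r['region']) if r is not None and r['score']>.5 else 0
im=cv2.imread("pics/scene6.png"); cv2.imwrite("pics/scene6z.png",cv2.resize(im[90:240,90:270],None,fx=4,fy=4,interpolation=2))
```

```text
10.15 [ 0.51275079 -0.19407367  0.40854934] [-0.10142932  0.31774058 -0.35285919] [ 0.004  0.014 -0.018  0.006 -0.013 -0.001]
carrier_grip 0.63 [267.4, 191.0] 1699
puck 0.73 [229.5, 215.8] 220
scene 0.92 [185.3, 181.5] 375 [ 0.56725806 -0.19939294  0.0200166 ] [ 0.52681056 -0.24578235  0.00564923] [ 0.6108139  -0.17420789  0.06174952]
```

View pics/wrist6.png

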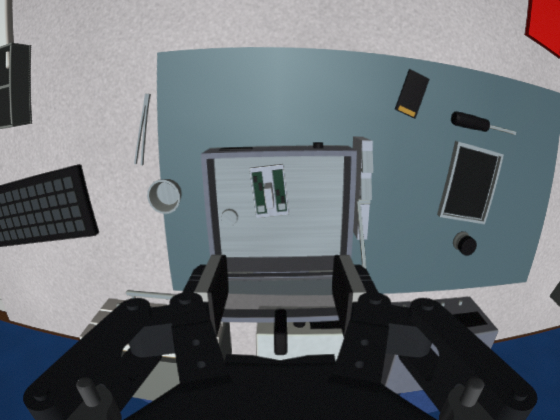

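View pics/scene6z.png

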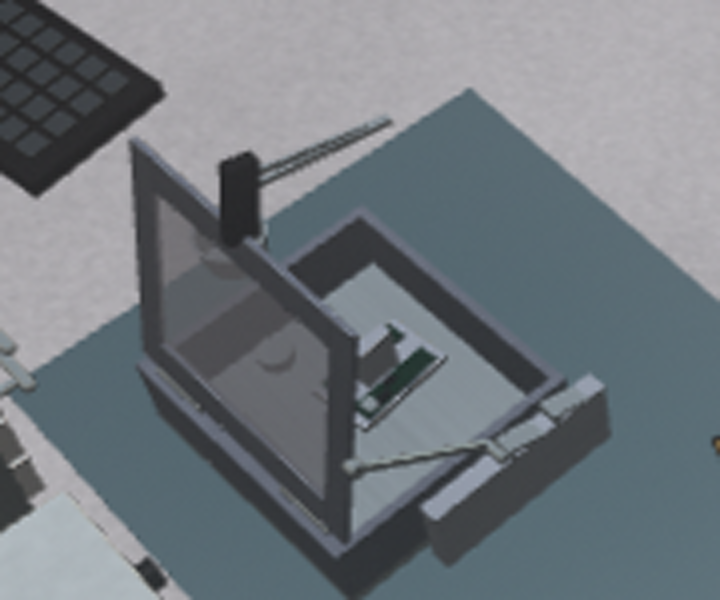

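```bash
cat > wr.py <<'E'
from plan import *
_c=None
def wc():
    global _c
    if _c is None: _c=ctrl.camera_params("wrist")
    return _c
def wray(uv,p,q,z):
    c=wc();T=c['tool_from_camera']; dx=uv[:,0]-c['cx'];dy=uv[:,1]-c['cy'];r=np.hypot(dx,dy);th=r/c['fx'];r=np.maximum(r,1e-9)
    k=np.stack([np.sin(th)*dx/r,np.sin(th)*dy/r,np.cos(th)],1)
    o=q.apply(T[:3,3])+p; w=q.apply(k@T[:3,:3].T)
    return o+w*((z-o[2])/w[:,2])[:,None]
def wproj(P,p,q):
    c=wc();T=c['tool_from_camera']; t=q.inv().apply(np.atleast_2d(P)-p); k=(t-T[:3,3])@T[:3,:3]; th=np.arctan2(np.hypot(k[:,0],k[:,1]),k[:,2]); f=np.arctan2(k[:,1],k[:,0])
    return np.stack([c['cx']+c['fx']*th*np.cos(f),c['cy']+c['fx']*th*np.sin(f)],1)
E
python3 - <<'E'
from wr import *
z=np.load("wp6.npz"); p=z['p'];q=R.from_quat(z['q'])
im=cv2.imread("pics/wrist6.png")
cr=cv2.resize(im[150:235,220:320],None,fx=7,fy=7,interpolation=cv2.INTER_CUBIC)
# guess model overlay
import sys
m=ctrl.masks_of("wrist","carrier_grip")[0]['region']  # newest picture same pose
v,u=np.nonzero(m); P=wray(np.stack([u,v],1).astype(float),p,q,.019)[:,:2]
r=cv2.minAreaRect((P*1000).astype(np.float32)); print(r)
# box floor corners check & scene mask
ang=np.radians(r[2]); 
np.save('rect6.npy',np.array([r[0][0]/1000,r[0][1]/1000,r[2]]))
def ov(cx,cy,a,col):
    A=R.from_euler('z',a)
    for L in ([[42,27,18],[42,-27,18],[-42,-27,18],[-42,27,18]],[[16,6,58],[16,-6,58],[-16,-6,58],[-16,6,58]]):
        W=A.apply(np.array(L)/1000.)+[cx,cy,0]; k=((wproj(W,p,q)-[220,150]+.5)*7).astype(np.int32); cv2.polylines(cr,[k.reshape(-1,1,2)],True,col,1)
a=ang if r[1][0]>r[1][1] else ang-np.pi/2
ov(r[0][0]/1000,r[0][1]/1000,a,(0,0,255)); print('yaw',a)
cv2.imwrite("pics/car6.png",cr)
E
```

```text
((571.155517578125, -209.33119201660156), (85.35357666015625, 54.4704704284668), 7.695736408233643)
yaw 0.13431593868927952
```

View pics/car6.png

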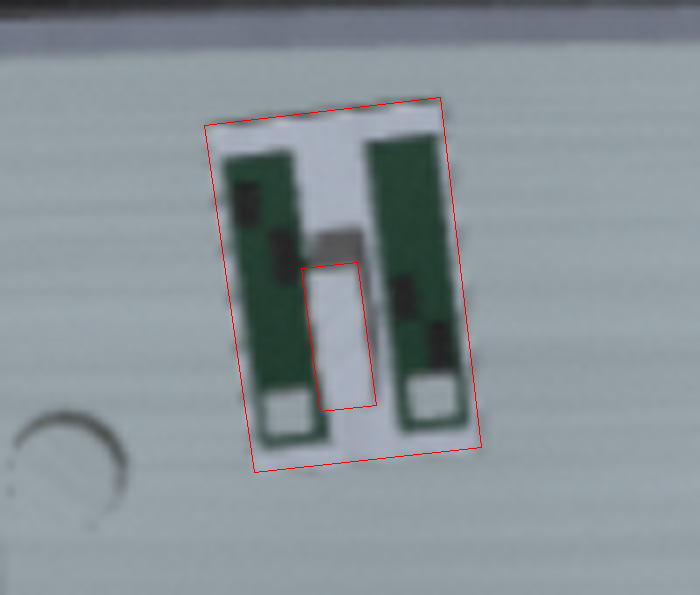

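The overlay fits: the plate measures 85×54 mm with its centre at (0.571, -0.209) and yaw 7.7°, and the fin top matches. I'll approach with the tool leaning 12° toward the robot to stay clear of the flap.

Run:
```python
from plan import *
s,p,q=cur()
Q=down(.134,np.radians(12)); print(Q.as_matrix().round(3))
g=np.array([.5712,-.2093,.050]); G=g-Q.apply([0,.006,0]); print(G)
rows(p,q,[(G+[-.01,0,.17],Q,None),(G+[0,0,.08],Q,None)])
```

```text
[[ 0.969  0.206 -0.134]
 [ 0.131  0.028  0.991]
 [ 0.208 -0.978  0.   ]]
[ 0.56996371 -0.20946666  0.05586889]
t [0.035, 0.152, -0.014] r [0.005, -0.054, -0.092]
t [0.028, 0.153, -0.015] r [0.005, -0.053, -0.093]
t [0.019, 0.154, -0.016] r [0.005, -0.054, -0.092]
t [0.012, 0.155, -0.018] r [0.006, -0.053, -0.093]
t [-0.015, 0.15, -0.002] r [-0.0, -0.0, 0.0]
t [-0.015, 0.15, -0.002] r [-0.0, -0.0, 0.0]
6 end [ 0.5701 -0.2094  0.136 ] [-0.697 -0.121 -0.027  0.707]
```

Request:
{"method": "arm_command", "body": {"steps": [{"hand": 0.5, "travel": [0.035, 0.152, -0.014], "rotation": [0.005, -0.054, -0.092]}, {"hand": 0.5, "travel": [0.028, 0.153, -0.015], "rotation": [0.005, -0.054, -0.092]}, {"hand": 0.5, "travel": [0.019, 0.154, -0.016], "rotation": [0.005, -0.054, -0.092]}, {"hand": 0.5, "travel": [0.012, 0.155, -0.018], "rotation": [0.005, -0.054, -0.092]}, {"hand": 0.5, "travel": [-0.015, 0.13, 0], "rotation": [0, 0, 0]}, {"hand": 0.5, "travel": [0, 0, 0], "rotation": [0, 0, 0]}]}}

```text
time: 11.3
eef_pos: [0.569, -0.2097, 0.1815]
tcp_rot: [-0.697, -0.126, -0.027, 0.706]
contact_force: [-0.3, -0.1, 0.6]
opening: 0.497
```

Run:
```python
from wr import *
s,p,q=cur(); print(s['time'],p,s['contact_force'],s['dq'].round(3),s['qpos'].round(2))
im,d=ctrl.read_camera("wrist")
Q=down(.134,np.radians(12))
g=np.array([.5712,-.2093,.050]); G=g-Q.apply([0,.006,0])
A=R.from_euler('z',.134)
for L in ([[42,27,18],[42,-27,18],[-42,-27,18],[-42,27,18]],[[16,6,58],[16,-6,58],[-16,-6,58],[-16,6,58]]):
    k=wproj(A.apply(np.array(L)/1000.)+[.5712,-.2093,0],p,q).astype(np.int32); cv2.polylines(im,[k.reshape(-1,1,2)],True,(0,0,255),1)
cv2.imwrite("pics/wrist7.png",im)
im,d=ctrl.read_camera("scene"); cv2.imwrite("pics/scene7z.png",cv2.resize(im[40:240,60:300],None,fx=3,fy=3,interpolation=2))
rows(p,q,[(G,Q,None)],step=.03)
```

```text
11.3 [ 0.5689679  -0.20969441  0.18154116] [-0.25275115 -0.06229026  0.60233767] [-0.001 -0.03  -0.058  0.003 -0.014 -0.004] [-0.57  0.12  1.92  0.17  0.94 -2.37]
t [-0.017, 0.082, 0.0] r [0.0, 0.002, 0.003]
t [-0.018, 0.082, 0.0] r [0.001, 0.003, 0.002]
t [-0.017, 0.082, 0.001] r [0.0, 0.002, 0.003]
t [-0.017, 0.082, -0.0] r [0.0, 0.003, 0.003]
t [-0.016, 0.082, -0.0] r [0.001, 0.002, 0.002]
5 end [ 0.5701 -0.2094  0.0559] [-0.697 -0.121 -0.027  0.707]
```

View pics/wrist7.png

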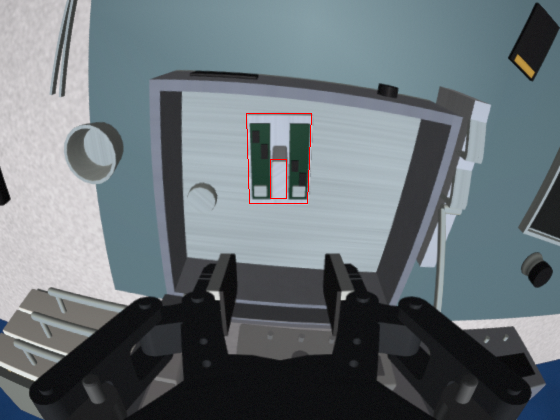

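View pics/scene7z.png

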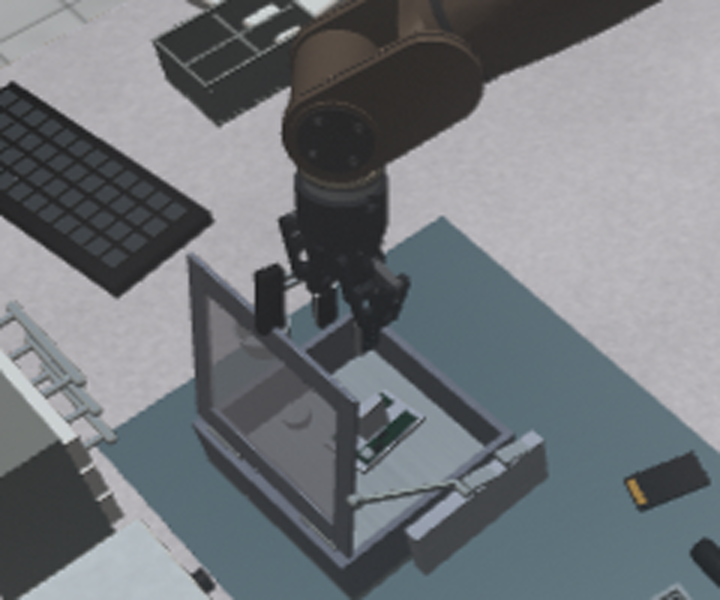

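The overlay sits on the carrier, with the fin at columns 271–287 and rows 158–198. The wrist is clear of the flap, so I'll descend.

Request:
{"method": "arm_command", "body": {"steps": [{"hand": 0.45, "travel": [-0.017, 0.082, 0], "rotation": [0, 0, 0]}, {"hand": 0.45, "travel": [-0.017, 0.082, 0], "rotation": [0, 0, 0]}, {"hand": 0.45, "travel": [-0.017, 0.082, 0], "rotation": [0, 0, 0]}, {"hand": 0.45, "travel": [-0.017, 0.082, 0], "rotation": [0, 0, 0]}, {"hand": 0.45, "travel": [-0.008, 0.041, 0], "rotation": [0, 0, 0]}, {"hand": 0.45, "travel": [0, 0, 0], "rotation": [0, 0, 0]}]}}

```text
time: 12.15
eef_pos: [0.5863, -0.2189, 0.0916]
tcp_rot: [0.704, 0.139, 0.038, -0.695]
contact_force: [0.1, -0.7, 1.0]
opening: 0.45
```

Run:
```python
from wr import *
s,p,q=cur(); print(s['time'],p,s['contact_force'],s['dq'].round(3),s['qpos'].round(2))
im,d=ctrl.read_camera("wrist"); cv2.imwrite("pics/wrist8.png",im)
Q=down(.134,np.radians(12))
g=np.array([.5712,-.2093,.050]); G=g-Q.apply([0,.006,0])
rows(p,q,[(G,Q,None)],step=.03)
```

```text
12.15 [ 0.58626485 -0.21888086  0.09161936] [ 0.05973879 -0.6699077   1.04324826] [ 0.002 -0.022 -0.026  0.     0.002  0.001] [-0.57  0.27  1.94  0.21  0.73 -2.43]
t [-0.039, 0.051, 0.021] r [0.027, 0.013, 0.039]
t [-0.037, 0.052, 0.02] r [0.027, 0.012, 0.038]
2 end [ 0.57   -0.2095  0.0559] [ 0.697  0.121  0.027 -0.707]
```

View pics/wrist8.png

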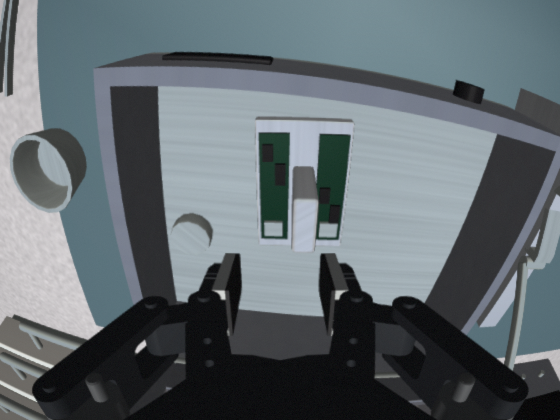

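It drifted 16 mm forward but is still above the fin. I'll correct sideways first, then descend.

Request:
{"method": "arm_command", "body": {"steps": [{"hand": 0.45, "travel": [-0.049, -0.011, 0.024], "rotation": [0.05, 0.025, 0.077]}, {"hand": 0.45, "travel": [0, 0, 0], "rotation": [0, 0, 0]}]}}

```text
time: 12.45
eef_pos: [0.5726, -0.2153, 0.0956]
tcp_rot: [-0.699, -0.123, -0.029, 0.704]
contact_force: [0.3, -0.2, 0.5]
opening: 0.446
```

Run:
```python
from wr import *
s,p,q=cur(); print(s['time'],p,s['contact_force'],s['dq'].round(3),s['qpos'].round(2))
Q=down(.134,np.radians(12))
g=np.array([.5712,-.2093,.050]); G=g-Q.apply([0,.006,0])
rows(p,q,[(G,Q,None)],step=.02)
```

```text
12.45 [ 0.57257296 -0.21527598  0.09558301] [ 0.32799458 -0.19890878  0.48283483] [ 0.002 -0.006 -0.025  0.004 -0.011 -0.001] [-0.58  0.25  1.95  0.19  0.78 -2.41]
t [-0.011, 0.043, 0.007] r [0.004, 0.001, 0.003]
t [-0.012, 0.042, 0.007] r [0.004, 0.0, 0.004]
t [-0.011, 0.043, 0.007] r [0.004, 0.001, 0.003]
3 end [ 0.5699 -0.2094  0.0559] [-0.697 -0.121 -0.027  0.707]
```

Request:
{"method": "arm_command", "body": {"steps": [{"hand": 0.45, "travel": [-0.008, 0.01, 0.02], "rotation": [0.005, 0, 0.005]}, {"hand": 0.45, "travel": [-0.012, 0.043, 0], "rotation": [0, 0, 0.003]}, {"hand": 0.45, "travel": [-0.012, 0.043, 0], "rotation": [0, 0, 0.003]}]}}

```text
time: 12.82
eef_pos: [0.5706, -0.2106, 0.0669]
tcp_rot: [-0.699, -0.123, -0.028, 0.704]
contact_force: [0.4, -0.4, 0.2]
opening: 0.452
```

Run:
```python
from wr import *
s,p,q=cur(); print(s['time'],p,s['contact_force'],s['dq'].round(3))
im,d=ctrl.read_camera("wrist"); cv2.imwrite("pics/wrist9.png",im)
Q=down(.134,np.radians(12))
g=np.array([.5712,-.2093,.050]); G=g-Q.apply([0,.006,0])
rows(p,q,[(G,Q,None)],step=.02)
```

```text
12.825 [ 0.57058409 -0.21063789  0.06687197] [ 0.42260693 -0.42318607  0.2470507 ] [-0.002  0.173  0.034  0.033 -0.197 -0.054]
t [-0.009, 0.035, 0.004] r [0.015, 0.004, 0.01]
1 end [ 0.57   -0.2096  0.056 ] [-0.697 -0.121 -0.027  0.707]
```

View pics/wrist9.png

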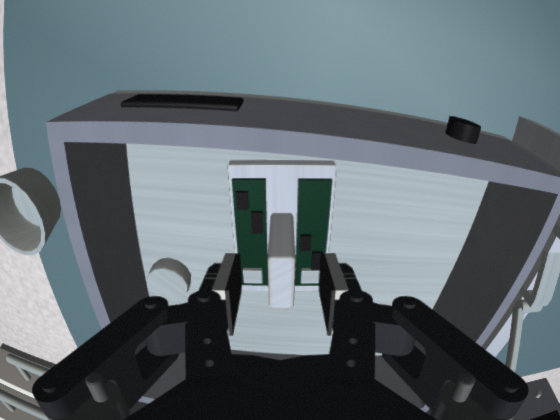

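The jaws are centred on the fin (both at column 281). I'll descend the last few mm and close.

Request:
{"method": "arm_command", "body": {"steps": [{"hand": 0.45, "travel": [-0.008, 0.03, 0.003], "rotation": [0.01, 0, 0.01]}, {"hand": 0.45, "travel": [0, 0, 0], "rotation": [0, 0, 0]}, {"hand": 0.2, "travel": [0, 0, 0], "rotation": [0, 0, 0]}, {"hand": 0, "travel": [0, 0, 0], "rotation": [0, 0, 0]}, {"hand": 0, "travel": [0, 0, 0], "rotation": [0, 0, 0]}, {"hand": 0, "travel": [0, 0, 0], "rotation": [0, 0, 0]}], "grip_force": 50}}

```text
time: 13.62
eef_pos: [0.5679, -0.2088, 0.053]
tcp_rot: [-0.696, -0.119, -0.024, 0.707]
contact_force: [0.8, 0.8, -1.3]
opening: 0.133
```

Run:
```python
from wr import *
s,p,q=cur(); print(s['time'],p,s['contact_force'],s['dq'].round(3),s['opening'])
Q=down(.134,np.radians(12))
im,d=ctrl.read_camera("wrist"); cv2.imwrite("pics/wrist10.png",im)
rows(p,q,[(p+[-.02,0,.16],Q,None)],step=.03)
```

```text
13.625 [ 0.56793965 -0.20879822  0.05299413] [ 0.8306133   0.84685239 -1.33102758] [ 0.    -0.002  0.001 -0.     0.002  0.002] 0.13304598314923272
t [0.007, -0.089, 0.002] r [-0.001, 0.0, -0.002]
t [0.007, -0.09, 0.001] r [-0.0, 0.001, -0.002]
t [0.008, -0.089, 0.002] r [-0.001, 0.0, -0.002]
t [0.007, -0.089, 0.001] r [-0.0, 0.0, -0.001]
t [0.008, -0.089, 0.002] r [-0.001, 0.001, -0.002]
t [0.007, -0.09, 0.001] r [-0.0, 0.0, -0.002]
6 end [ 0.5478 -0.2089  0.2131] [-0.697 -0.121 -0.027  0.707]
```

View pics/wrist10.png

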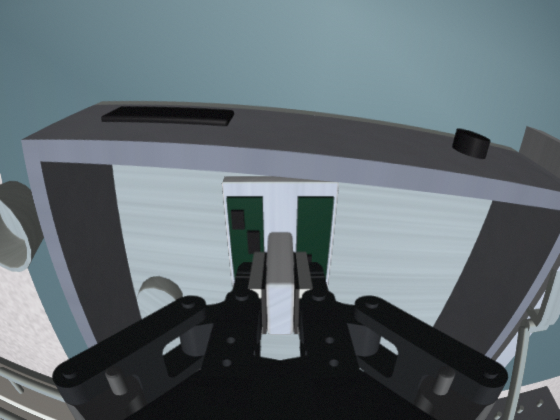

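Gripped: the opening is 0.133 with the fin between the pads. I'll lift straight up.

Request:
{"method": "arm_command", "body": {"steps": [{"hand": 0, "travel": [0.007, -0.05, 0], "rotation": [0, 0, 0]}, {"hand": 0, "travel": [0.007, -0.09, 0], "rotation": [0, 0, 0]}, {"hand": 0, "travel": [0.007, -0.09, 0], "rotation": [0, 0, 0]}, {"hand": 0, "travel": [0.007, -0.09, 0], "rotation": [0, 0, 0]}, {"hand": 0, "travel": [0.007, -0.09, 0], "rotation": [0, 0, 0]}, {"hand": 0, "travel": [0.007, -0.09, 0], "rotation": [0, 0, 0]}, {"hand": 0, "travel": [0, 0, 0], "rotation": [0, 0, 0]}]}}

```text
time: 14.55
eef_pos: [0.5497, -0.2117, 0.2134]
tcp_rot: [-0.698, -0.121, -0.025, 0.706]
contact_force: [0.3, -0.5, -2.4]
opening: 0.131
```

Run:
```python
from wr import *
s,p,q=cur(); print(s['time'],p,s['contact_force'],s['qpos'].round(2),s['opening'])
im,d=ctrl.read_camera("scene"); cv2.imwrite("pics/scene11.png",cv2.resize(im[60:310,60:360],None,fx=2.4,fy=2.4,interpolation=2))
Q=down(-.117,np.radians(12))
t=np.array([.551,.162]); 
print('err',np.degrees((q.inv()*down(.134,np.radians(12))).as_rotvec()))
rows(p,q,[([.545,0,.2],q*R.from_rotvec((q.inv()*Q).as_rotvec()*.5),None),([.548,.162,.2],Q,None)],step=.04)
```

```text
14.55 [ 0.54968911 -0.21173612  0.2133685 ] [ 0.29290405 -0.54048734 -2.43825322] [-0.59  0.05  1.93  0.16  1.   -2.37] 0.13121115260871116
err [ 0.12507325  0.10972913 -0.12552926]
t [0.012, 0.01, 0.117] r [-0.008, 0.039, -0.0]
t [0.009, 0.009, 0.117] r [-0.008, 0.04, -0.001]
t [0.006, 0.009, 0.117] r [-0.008, 0.039, 0.0]
t [0.005, 0.008, 0.118] r [-0.008, 0.04, -0.0]
t [0.002, 0.008, 0.118] r [-0.008, 0.039, -0.0]
t [-0.001, 0.007, 0.117] r [-0.007, 0.039, -0.001]
t [0.003, 0.0, 0.108] r [-0.01, 0.047, -0.0]
t [0.0, 0.0, 0.108] r [-0.009, 0.048, -0.001]
t [-0.002, -0.0, 0.108] r [-0.01, 0.047, 0.0]
t [-0.005, -0.001, 0.108] r [-0.009, 0.047, -0.0]
t [-0.008, -0.002, 0.108] r [-0.01, 0.048, -0.001]
11 end [0.548 0.162 0.2  ] [-0.706 -0.033 -0.115  0.698]
```

View pics/scene11.png

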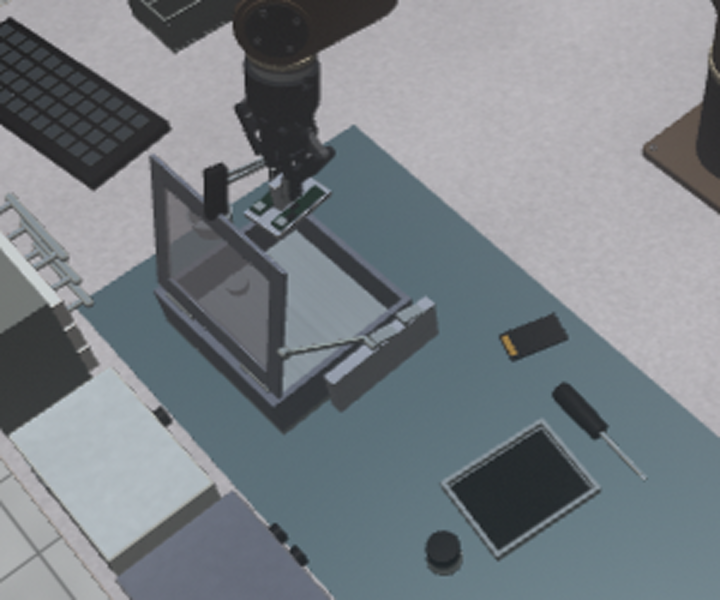

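The carrier is lifted level, with its base at about 0.17 m, and the flap is still propped. I'll carry it to the tray.

Request:
{"method": "arm_command", "body": {"steps": [{"hand": 0, "travel": [0.005, 0.005, 0.117], "rotation": [-0.008, 0.04, 0]}, {"hand": 0, "travel": [0.005, 0.005, 0.117], "rotation": [-0.008, 0.04, 0]}, {"hand": 0, "travel": [0.003, 0.005, 0.117], "rotation": [-0.008, 0.04, 0]}, {"hand": 0, "travel": [0.002, 0.005, 0.117], "rotation": [-0.008, 0.04, 0]}, {"hand": 0, "travel": [0.002, 0.005, 0.117], "rotation": [-0.008, 0.04, 0]}, {"hand": 0, "travel": [0, 0.005, 0.117], "rotation": [-0.008, 0.04, 0]}, {"hand": 0, "travel": [0, 0, 0.108], "rotation": [-0.01, 0.047, 0]}, {"hand": 0, "travel": [0, 0, 0.108], "rotation": [-0.01, 0.047, 0]}, {"hand": 0, "travel": [0, 0, 0.08], "rotation": [-0.01, 0.047, 0]}, {"hand": 0, "travel": [0, 0, 0.04], "rotation": [-0.01, 0.047, 0]}, {"hand": 0, "travel": [0, 0, 0], "rotation": [0, 0, 0]}]}}

```text
time: 15.98
eef_pos: [0.5309, 0.1119, 0.1841]
tcp_rot: [0.705, 0.025, 0.097, -0.702]
contact_force: [0.6, -0.8, -1.2]
opening: 0.133
```

Run:
```python
from wr import *
s,p,q=cur(); print(s['time'],p,s['contact_force'],s['qpos'].round(2),s['opening'])
Q=down(-.117,np.radians(12))
print('err',np.degrees((q.inv()*Q).as_rotvec()))
im,d=ctrl.read_camera("wrist"); cv2.imwrite("pics/wrist12.png",im)
rows(p,q,[([.549,.162,.14],Q,None)],step=.03)
```

```text
15.975 [0.53086766 0.11194818 0.18413633] [ 0.55905372 -0.7731665  -1.1918705 ] [ 0.03 -0.01  2.05 -0.02  0.93 -1.43] 0.13251111515937428
err [-0.37831751  0.81795999 -2.14742628]
t [0.006, 0.051, 0.057] r [-0.004, 0.009, -0.024]
t [0.005, 0.051, 0.058] r [-0.004, 0.009, -0.024]
t [0.004, 0.051, 0.057] r [-0.005, 0.009, -0.024]
3 end [0.5492 0.162  0.14  ] [ 0.706  0.033  0.115 -0.698]
```

View pics/wrist12.png

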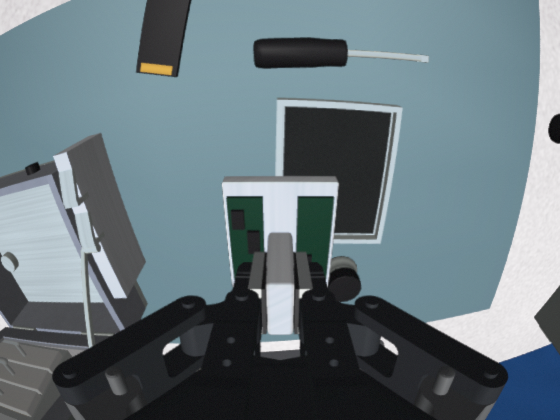

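```bash
cat > place.py <<'E'
from wr import *
qg=R.from_quat([-0.696,-0.119,-0.024,0.707])
y=qg.apply([1,0,0]); yaw=np.arctan2(y[1],y[0]); Qp=R.from_euler('z',-.117-yaw)*qg
T=np.array([.5476,.163,.048])
E
python3 - <<'E'
from place import *
s,p,q=cur(); print(yaw,np.degrees((q.inv()*Qp).as_rotvec()))
rows(p,q,[(T+[0,0,.10],Qp,3)])
E
```

```text
0.13502506156947686 [-0.25379713  0.78423073 -1.82057412]
t [0.006, 0.042, 0.059] r [-0.003, 0.009, -0.02]
t [0.005, 0.042, 0.059] r [-0.003, 0.008, -0.02]
t [0.004, 0.041, 0.058] r [-0.002, 0.009, -0.021]
3 end [0.5475 0.1629 0.1481] [ 0.706  0.031  0.113 -0.699]
```

Request:
{"method": "arm_command", "body": {"steps": [{"hand": 0, "travel": [0.006, 0.042, 0.059], "rotation": [-0.003, 0.009, -0.02]}, {"hand": 0, "travel": [0.005, 0.042, 0.059], "rotation": [-0.003, 0.009, -0.02]}, {"hand": 0, "travel": [0.004, 0.042, 0.058], "rotation": [-0.003, 0.009, -0.02]}, {"hand": 0, "travel": [0, 0, 0], "rotation": [0, 0, 0]}]}}

```text
time: 16.52
eef_pos: [0.5471, 0.1607, 0.1442]
tcp_rot: [0.707, 0.028, 0.113, -0.698]
contact_force: [-0.2, 0.2, -1.2]
opening: 0.133
```

Run:
```python
from place import *
s,p,q=cur(); print(s['time'],p,s['dq'].round(3),np.degrees((q.inv()*Qp).as_rotvec()))
im,d=ctrl.read_camera("scene"); cv2.imwrite("pics/scene13.png",cv2.resize(im[130:330,170:400],None,fx=3,fy=3,interpolation=2))
rows(p,q,[(T+[0,0,.04],Qp,5)])
```

```text
16.525 [0.54710949 0.16065609 0.14420105] [-0.024 -0.014 -0.004 -0.011 -0.001 -0.004] [ 0.16087119 -0.16582136 -0.20199299]
t [-0.007, 0.037, 0.002] r [0.001, -0.001, -0.001]
t [-0.008, 0.036, 0.001] r [0.001, -0.001, -0.002]
t [-0.007, 0.037, 0.002] r [0.001, -0.001, -0.001]
t [-0.007, 0.037, 0.001] r [0.001, -0.001, -0.001]
t [-0.008, 0.037, 0.002] r [0.001, -0.002, -0.002]
5 end [0.5475 0.163  0.0879] [ 0.706  0.031  0.113 -0.699]
```

View pics/scene13.png

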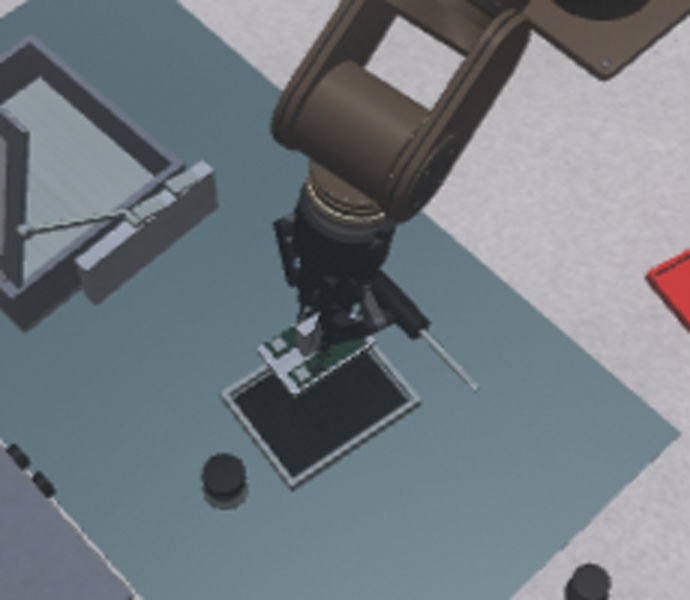

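The carrier is over the tray. I'll lower in slow rows, rechecking as I go.

Request:
{"method": "arm_command", "body": {"steps": [{"hand": 0, "travel": [-0.008, 0.037, 0.002], "rotation": [0, 0, 0]}, {"hand": 0, "travel": [-0.008, 0.037, 0.002], "rotation": [0, 0, 0]}, {"hand": 0, "travel": [-0.008, 0.037, 0.002], "rotation": [0, 0, 0]}, {"hand": 0, "travel": [-0.008, 0.037, 0.002], "rotation": [0, 0, 0]}, {"hand": 0, "travel": [0, 0, 0], "rotation": [0, 0, 0]}]}}

```text
time: 17.2
eef_pos: [0.5471, 0.1605, 0.0966]
tcp_rot: [0.707, 0.027, 0.114, -0.698]
contact_force: [-0.4, -0.2, -2.0]
opening: 0.135
```

Run:
```python
from place import *
s,p,q=cur(); print(s['time'],p,s['contact_force'],s['dq'].round(3),np.degrees((q.inv()*Qp).as_rotvec()))
rows(p,q,[(T+[0,0,.006],Qp,5)])
```

```text
17.2 [0.54712798 0.1605023  0.09663565] [-0.39109393 -0.22837948 -2.03405841] [-0.    -0.007 -0.016 -0.    -0.01  -0.001] [ 0.21734723 -0.32212163 -0.15449518]
t [-0.006, 0.028, 0.002] r [0.001, -0.002, -0.001]
t [-0.005, 0.028, 0.001] r [0.002, -0.002, -0.001]
t [-0.006, 0.028, 0.002] r [0.001, -0.002, -0.001]
t [-0.005, 0.027, 0.002] r [0.002, -0.003, -0.001]
t [-0.006, 0.028, 0.001] r [0.001, -0.002, -0.001]
5 end [0.5475 0.1629 0.0541] [ 0.706  0.031  0.113 -0.699]
```

Request:
{"method": "arm_command", "body": {"steps": [{"hand": 0, "travel": [-0.006, 0.028, 0.002], "rotation": [0.002, 0, 0]}, {"hand": 0, "travel": [-0.006, 0.028, 0.002], "rotation": [0.002, 0, 0]}, {"hand": 0, "travel": [-0.006, 0.028, 0.002], "rotation": [0.002, 0, 0]}, {"hand": 0, "travel": [-0.005, 0.024, 0.002], "rotation": [0.001, 0, 0]}, {"hand": 0, "travel": [0, 0, 0], "rotation": [0, 0, 0]}]}}

```text
time: 17.82
eef_pos: [0.5476, 0.1633, 0.0616]
tcp_rot: [0.705, 0.028, 0.114, -0.699]
contact_force: [-0.0, 0.3, -1.6]
opening: 0.128
```

Run:
```python
from place import *
s,p,q=cur(); print(s['time'],p,s['contact_force'],s['dq'].round(3),np.degrees((q.inv()*Qp).as_rotvec()))
im,d=ctrl.read_camera("scene"); cv2.imwrite("pics/scene14.png",cv2.resize(im[180:330,200:380],None,fx=4,fy=4,interpolation=2))
rows(p,q,[(T,Qp,3)])
```

```text
17.825 [0.54757555 0.16329334 0.06157093] [-0.0279831   0.25864747 -1.59787479] [ 0.    -0.003 -0.006  0.    -0.005  0.001] [-0.02215289 -0.30804519 -0.10232201]
t [-0.003, 0.015, -0.0] r [-0.0, -0.003, -0.001]
t [-0.003, 0.015, -0.001] r [-0.0, -0.004, -0.001]
t [-0.003, 0.014, -0.0] r [-0.001, -0.003, -0.001]
3 end [0.5475 0.163  0.0481] [ 0.706  0.03   0.113 -0.699]
```

View pics/scene14.png

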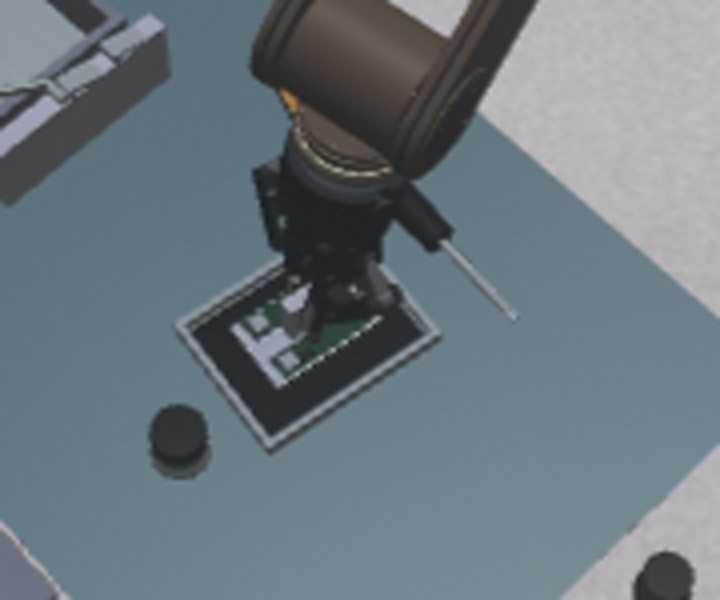

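The carrier is well inside the tray. Lowering the last 13 mm in small rows.

Request:
{"method": "arm_command", "body": {"steps": [{"hand": 0, "travel": [-0.003, 0.015, 0], "rotation": [0, 0, 0]}, {"hand": 0, "travel": [-0.003, 0.015, 0], "rotation": [0, 0, 0]}, {"hand": 0, "travel": [-0.002, 0.01, 0], "rotation": [0, 0, 0]}, {"hand": 0, "travel": [0, 0, 0], "rotation": [0, 0, 0]}]}}

```text
time: 18.38
eef_pos: [0.5486, 0.1634, 0.0498]
tcp_rot: [0.705, 0.029, 0.115, -0.699]
contact_force: [-0.1, -0.1, -1.7]
opening: 0.134
```

Run:
```python
from place import *
s,p,q=cur(); print(s['time'],p,s['contact_force'],s['dq'].round(3),np.degrees((q.inv()*Qp).as_rotvec()))
```

```text
18.375 [0.5486266  0.16343828 0.04978223] [-0.06134657 -0.14130688 -1.66156412] [-0.001 -0.    -0.005 -0.001 -0.003 -0.001] [-0.05554678 -0.31666953  0.03878086]
```

Request:
{"method": "arm_command", "body": {"steps": [{"hand": 0, "travel": [-0.001, 0.008, 0], "rotation": [0, 0, 0]}, {"hand": 0, "travel": [-0.001, 0.008, 0], "rotation": [0, 0, 0]}, {"hand": 0, "travel": [0, 0, 0], "rotation": [0, 0, 0]}]}}

```text
time: 18.75
eef_pos: [0.5498, 0.1638, 0.0486]
tcp_rot: [0.705, 0.029, 0.115, -0.699]
contact_force: [-0.2, 0.4, -1.7]
opening: 0.133
```

Run:
```python
from place import *
s,p,q=cur(); print(s['time'],p,s['contact_force'],s['dq'].round(3),np.degrees((q.inv()*Qp).as_rotvec()))
```

```text
18.75 [0.54979736 0.16377662 0.04859366] [-0.16936714  0.35435065 -1.65823826] [ 0.003 -0.014 -0.005 -0.004  0.047  0.002] [-0.01114348 -0.27418221  0.01916471]
```

Request:
{"method": "arm_command", "body": {"steps": [{"hand": 0, "travel": [-0.003, 0.01, 0], "rotation": [0, 0, 0]}, {"hand": 0, "travel": [-0.001, 0.006, 0], "rotation": [0, 0, 0]}, {"hand": 0, "travel": [0, 0, 0], "rotation": [0, 0, 0]}]}}

```text
time: 19.12
eef_pos: [0.5507, 0.1641, 0.048]
tcp_rot: [0.706, 0.029, 0.114, -0.698]
contact_force: [-0.3, -0.0, -1.0]
opening: 0.135
```

Run:
```python
from place import *
s,p,q=cur(); print(s['time'],p,s['contact_force'],s['wrist_torque'],s['dq'].round(3),np.degrees((q.inv()*Qp).as_rotvec()))
```

```text
19.125 [0.55065655 0.16406964 0.04804585] [-0.32881523 -0.02291711 -1.02639618] [-0.01402288  0.11601846 -0.00372205] [ 0.002 -0.011 -0.003 -0.004  0.035 -0.   ] [ 0.05033486 -0.23157765  0.01883896]
```

Request:
{"method": "arm_command", "body": {"steps": [{"hand": 0, "travel": [-0.003, 0.01, 0], "rotation": [0, 0, 0]}, {"hand": 0, "travel": [-0.002, 0.008, 0], "rotation": [0, 0, 0]}, {"hand": 0, "travel": [0, 0, 0], "rotation": [0, 0, 0]}]}}

```text
time: 19.5
eef_pos: [0.5513, 0.1643, 0.0481]
tcp_rot: [0.707, 0.029, 0.114, -0.698]
contact_force: [0.2, -1.1, -1.7]
opening: 0.136
```

Run:
```python
from place import *
s,p,q=cur(); print(s['time'],p,s['contact_force'],s['wrist_torque'],s['dq'].round(3),np.degrees((q.inv()*Qp).as_rotvec()))
im,d=ctrl.read_camera("wrist"); cv2.imwrite("pics/wrist15.png",im)
```

```text
19.5 [0.55133709 0.16429694 0.0481399 ] [ 0.2006284  -1.10440427 -1.72649302] [-0.01711089  0.14228665 -0.04308918] [ 0.001 -0.011 -0.002 -0.003  0.042  0.001] [ 0.15662398 -0.18335375 -0.049843  ]
```

View pics/wrist15.png

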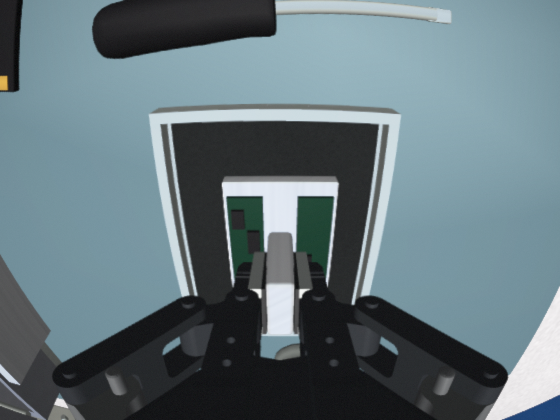

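Request:
{"method": "arm_command", "body": {"steps": [{"hand": 0, "travel": [-0.012, 0.015, 0], "rotation": [0, 0, 0]}, {"hand": 0, "travel": [-0.006, 0.012, 0], "rotation": [0, 0, 0]}]}}

```text
time: 19.8
eef_pos: [0.5514, 0.1643, 0.0477]
tcp_rot: [0.707, 0.03, 0.114, -0.697]
contact_force: [-16.8, -3.3, 27.4]
opening: 0.135
```

Run:
```python
from place import *
s,p,q=cur(); print(s['time'],p,s['contact_force'],s['wrist_torque'],s['dq'].round(3),np.degrees((q.inv()*Qp).as_rotvec()))
```

```text
19.8 [0.55141012 0.16432365 0.04768858] [-16.76811246  -3.27893311  27.41420165] [-0.28133107  1.83936672 -0.11792105] [ 0.004  0.004 -0.005 -0.016  0.009  0.016] [ 0.29239011 -0.14079042  0.12364401]
```

Contact is clear: 27 N at z 0.0477, the expected height. I'll relax with a holding row and then open slowly.

Request:
{"method": "arm_command", "body": {"steps": [{"hand": 0, "travel": [0, 0, 0], "rotation": [0, 0, 0]}, {"hand": 0.22, "travel": [0, 0, 0], "rotation": [0, 0, 0]}, {"hand": 0.32, "travel": [0, 0, 0], "rotation": [0, 0, 0]}, {"hand": 0.4, "travel": [0, 0, 0], "rotation": [0, 0, 0]}]}}

```text
time: 20.3
eef_pos: [0.5515, 0.1642, 0.0466]
tcp_rot: [0.707, 0.03, 0.115, -0.697]
contact_force: [0.6, 0.5, -0.6]
opening: 0.401
```

Run:
```python
from place import *
s,p,q=cur(); print(s['time'],p,s['contact_force'],s['opening'],s['dq'].round(3))
im,d=ctrl.read_camera("wrist"); cv2.imwrite("pics/wrist16.png",im)
rows(p,q,[(p+[-.01,0,.12],q,4)])
```

```text
20.3 [0.55151567 0.16422701 0.04664918] [ 0.60980401  0.46779063 -0.61822509] 0.40087524073629394 [-0.001  0.007  0.003 -0.001 -0.005  0.001]
t [0.012, -0.1, -0.001] r [0.0, 0.0, 0.0]
t [0.013, -0.099, -0.001] r [0.0, 0.0, 0.0]
t [0.012, -0.1, -0.002] r [0.0, 0.0, 0.0]
t [0.012, -0.099, -0.001] r [0.0, 0.0, 0.0]
4 end [0.5414 0.1642 0.1665] [ 0.707  0.03   0.115 -0.697]
```

View pics/wrist16.png

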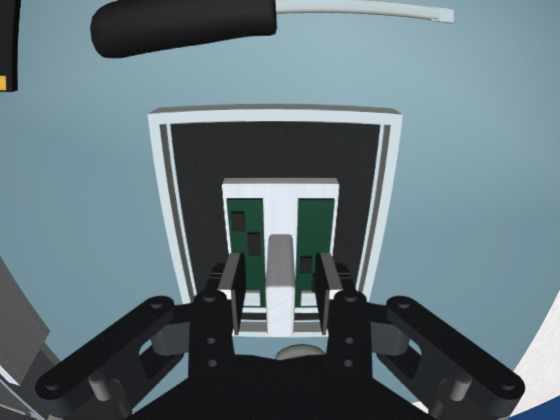

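The carrier lies flat in the tray and the jaws at columns 243 and 318 are clear of the fin. I'll retreat upward along the tool axis.

Request:
{"method": "arm_command", "body": {"steps": [{"hand": 0.4, "travel": [0.004, -0.03, 0], "rotation": [0, 0, 0]}, {"hand": 0.4, "travel": [0.01, -0.08, 0], "rotation": [0, 0, 0]}, {"hand": 0.4, "travel": [0.012, -0.1, 0], "rotation": [0, 0, 0]}, {"hand": 0.4, "travel": [0.012, -0.15, 0], "rotation": [0, 0, 0]}, {"hand": 0.4, "travel": [0, -0.15, 0], "rotation": [0, 0, 0]}, {"hand": 0.4, "travel": [-0.15, -0.1, 0], "rotation": [0, 0, 0]}, {"hand": 0.4, "travel": [0, 0, 0], "rotation": [0, 0, 0]}, {"hand": 0.4, "travel": [0, 0, 0], "rotation": [0, 0, 0]}]}}

```text
time: 21.35
eef_pos: [0.4806, 0.1733, 0.2281]
tcp_rot: [0.707, 0.031, 0.116, -0.697]
contact_force: [-0.3, -0.3, -0.6]
opening: 0.399
```

Run:
```python
from wr import *
s,p,q=cur(); print(s['time'],p,s['contact_force'],s['dq'].round(3))
im,d=ctrl.read_camera("wrist"); cv2.imwrite("pics/wrist17.png",im)
m=ctrl.masks_of("wrist","carrier_grip")
for r in m[:2]:
    v,u=np.nonzero(r['region']); P=wray(np.stack([u,v],1).astype(float),p,q,.013)[:,:2]
    print(r['score'],cv2.minAreaRect((P*1000).astype(np.float32)))
for n in("scene","top"):
    im,d=ctrl.read_camera(n); cv2.imwrite(f"pics/{n}17.png",im); W=cloud(n,d)
    for t in("driver","jar","battery","tip_tin","tweezers","loupe","puck"):
        for r in ctrl.masks_of(n,t)[:1]: print(n,t,round(r['score'],2),np.round(r['at']),np.nanmedian(W[r['region']],0).round(3))
    if n=="scene":
        B=Rb.inv().apply((W.reshape(-1,3)-[BX,BY,0]))*1000
        k=(B[:,0]>30)&(B[:,0]<115)&(np.abs(B[:,1])<105)&(np.abs(B[:,1])>85)&(B[:,2]>100)&(B[:,2]<250); P=B[k]
        print(k.sum(),'flap ang',np.percentile(np.arctan2(P[:,2]-68,100-P[:,0]),[10,50,90]))
        cv2.imwrite("pics/scene17z.png",cv2.resize(im[90:310,90:360],None,fx=2.9,fy=2.7,interpolation=2))
```

```text
21.35 [0.48055206 0.17331462 0.22814632] [-0.3019845  -0.3308864  -0.56334705] [ 0.007 -0.026  0.017  0.002  0.012  0.001]
0.97 ((555.0096435546875, 164.10943603515625), (55.21964645385742, 88.74913024902344), 82.81697082519531)
0.69 ((1105.2216796875, -685.4049682617188), (221.0540008544922, 1530.63427734375), 42.46645736694336)
scene driver 0.7 [306. 235.] [0.44  0.158 0.02 ]
scene jar 0.58 [246. 288.] [0.669 0.174 0.033]
scene battery 0.79 [279. 200.] [0.409 0.024 0.005]
scene tip_tin 0.16 [275. 266.] [0.562 0.171 0.014]
scene tweezers 0.7 [175. 186.] [ 0.645 -0.163  0.064]
scene loupe 0.63 [366. 327.] [0.515 0.445 0.032]
401 flap ang [1.29834223 1.31713011 1.3473579 ]
top driver 0.47 [252. 226.] [0.439 0.168 0.02 ]
top jar 0.53 [252. 155.] [0.661 0.167 0.033]
top battery 0.52 [294. 229.] [0.402 0.025 0.006]
top tip_tin 0.57 [412. 177.] [ 0.581 -0.389  0.012]
top loupe 0.36 [254. 226.] [0.439 0.166 0.02 ]
top puck 0.29 [354. 175.] [ 0.6   -0.183  0.013]
```

View pics/scene17z.png

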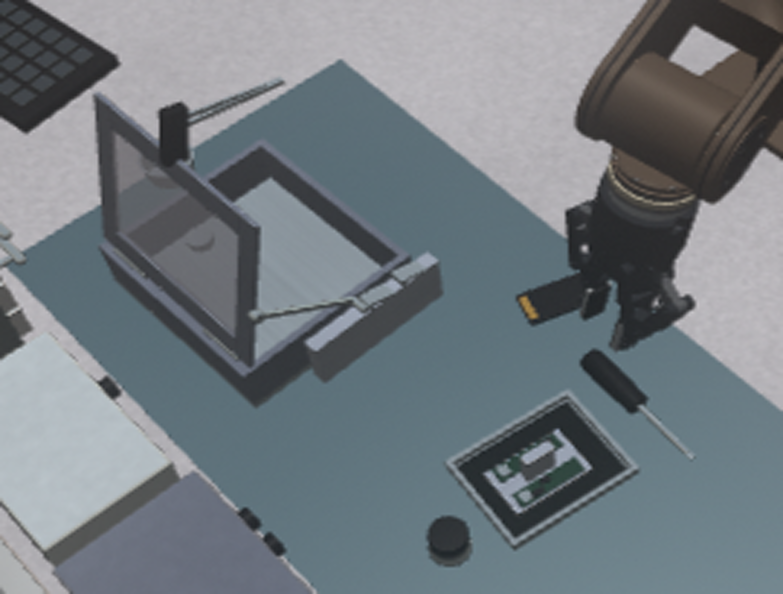

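View pics/wrist17.png

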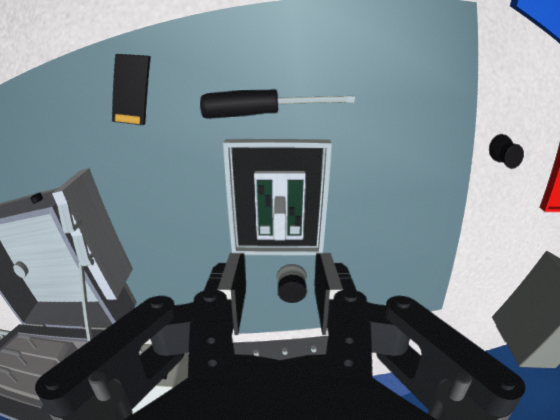

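The carrier lies flat in the tray 4–5 mm from its centre, the flap reads about 1.317 rad, and the arm is clear. Handing in.

Run:
```python
from plant import ctrl
s=ctrl.get_state(); print(s['time'],s['dq'].round(3),s['contact_force'].round(2))
print(ctrl.sign_off())
```

```text
22.25 [-0.002 -0.    -0.002 -0.001 -0.    -0.001] [ 0.02 -0.58  0.06]
the job is handed in; nothing more can be done
None
```

The job is done and handed in at 22.25 s; the hand-in gives no verdict. I raised the flap by its tab to about 1.44 rad, let it down onto its stay and released it. I then took the carrier out by its fin, set it in the bare steel tray and backed the arm away.

**Last checks:**
- **Flap:** it stands at about 1.317 rad by depth, within 1.25 to 1.36. In the scene picture the stay's foot sits behind the top tooth. I did not measure its distance to the notch in mm.
- **Carrier:** it lies inside the tray, about 4–5 mm from the centre and turned to match the tray. It looks flat in the pictures. I did not measure its tilt or floor height after release, but it made contact at the height expected for the tray floor.
- **Contact while placing:** the first light touch was lost in the force noise, so I pressed the carrier down to about 27 N for a moment before relaxing and opening the jaws.
- **Other things:** jar and battery read within about 10 mm of where they started. The driver's reading differed by up to about 20 mm. I put that down to the arm hiding part of it in the first pictures, because it looks in the same place. I compared the loupe, puck, tin and tweezers by eye only, since the networks mixed some of them up with other things.
- **Robot:** the arm was still, and the force reading showed only noise (under 0.6 N).

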